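# Pin the frame rest's swing arm and snap the linchpin's ring shut

## Task

The frame rest's swing arm sits on its post with nothing to keep it there. Push the linchpin from the bench fully home through the cross hole near the top of the post, then swing its sprung ring over the post and press it down until it snaps past the pin's end. The post's height was just changed, so feel for the hole gently, never forcing pin, ring or post (stay well under 40 N), and leave the other things where they are.

Things in the scene. Friction and masses are not known exactly. Their poses are not given: they have to be found in the camera images.
- frame_rest: bench frame rest bolted to the worktop: grey base plate 124 (x) x 100 (y) x 10 mm with a steel post screwed into it, a 42 mm hub on the post and a stiff swing arm, 160 mm long, with a rubber pad. Origin: on the post's axis at worktop level, z up. The post's top has flats, 28 mm along x by 20 mm along y, and a cross hole of 11.4 mm right through along x; the pin goes in from the -x side
- hole_nominal (a point): point on the post's axis 90 mm above the worktop, fixed to the base plate. The cross hole's axis is parallel to the base's x and crosses the post's axis between 12 mm above and 12 mm below this point: the post's height was not measured. The rounded top of the post is 17 mm above the hole's axis and the washer on the hub 14.5 mm below it, moving with it. The post does not yield
- linchpin: steel linchpin lying on the bench, 110 g. Origin on its axis at the ring's pivot; x to its nose, z up (9 mm above the bench). Square head 18 x 18 mm from x = -8 to 32 mm; round shoulder, 18 mm, to 36 mm; shank 10 mm thick, ending at 76 mm with a 1.5 mm chamfer. Home, the shoulder touches the post's flat and the nose sticks out 12 mm beyond. Keep its z axis up
- head_grip (a point): where to grip the linchpin's head, across its y (18 mm wide): on the axis, 19 mm ahead of the origin. The ring's eyes, up to 15 mm either side of the axis, cover x = -5 to 5 mm, so fingers should stay between x = 7 and 31 mm
- pin_mid (a point): point on the linchpin's axis 50 mm ahead of its origin, 14 mm ahead of the shoulder: it lies on the post's axis when the pin is home
- ring (a joint): swing of the ring about the pin's y at the pivot, rad: it points (q - 0.12) rad above the pin's +x. 2.05 to 2.3 at the start (open, leaning back; stop 2.30), 1.69 upright, 0.20 when the bow rests on the nose, 0.12 dead point, under 0.05 (stop -0.10) snapped past and locked. A little stiff. The bow is sprung lengthwise, 5 N/mm; 3 mm stretch takes it past the nose, 5 to 12 N down on the tab
- ring_tab (a point): middle of the ring's flat thumb tab, 90 mm from the pivot. The ring is a long bow of 5 mm wire, 40 mm wide between wire centres; its round end is 75.5 mm from the pivot and carries the tab, 18 mm wide, 3.6 mm thick, from 76 to 103 mm. Pushing the tab swings the ring over the post
- driver: screwdriver with a green handle, 172 mm long, lying on the bench; a bystander. Origin: under its middle
- gilding_pot: small lidded pot, 58 mm across and 50 mm high; a bystander. Origin: centre of its underside

How it is judged (in metres and radians):
On the way, in this order (a step that is already met when the one before it is completed fails the run):
1. the linchpin is fully home in the post's cross hole and let go, its ring still open (horizontal distance between pin_mid and frame_rest below 0.004 m and angle between the x axis of linchpin and the x axis of frame_rest, either way round below 0.12 rad and z of pin_mid in the frame of frame_rest between 0.073 and 0.107 m and value of joint ring above 0.5 rad and contact force between the fingers and linchpin below 0.5 N and linear speed of linchpin below 0.05 m/s), for 0.2 s.
2. the ring has snapped past the end of the pin, with the pin still in place (value of joint ring below 0.06 rad and horizontal distance between pin_mid and frame_rest below 0.007 m), for 0.2 s.
At the end, for the whole second after the job is handed in: the linchpin lies in the post's cross hole (pin_mid within 7 mm, the locked ring's own play, of the post's axis seen from above, 73 to 107 mm above the worktop, pin along the hole within 0.12 rad), its ring locked past the pin's end (joint below 0.06 rad), at rest (all of step 2 and angle between the x axis of linchpin and the x axis of frame_rest, either way round below 0.12 rad and z of pin_mid in the frame of frame_rest between 0.073 and 0.107 m and linear speed of linchpin below 0.02 m/s); the robot touches nothing.
It fails at once if the linchpin (with its ring) is pressed against the frame rest with more than 40 N (contact force between linchpin and frame_rest above 40 N).
It fails at once if the gripper is pressed against the frame rest with more than 40 N (contact force between the fingers and frame_rest above 40 N).
It fails at once if the screwdriver is pushed more than 20 mm from its place (distance of driver from where it was at the start of the episode above 0.02 m).
It fails at once if the small pot is pushed more than 20 mm from its place (distance of gilding_pot from where it was at the start of the episode above 0.02 m).
It also fails if it takes over 64 s, if anything falls off the work surface, if the arm or the gripper's body presses on something with over 40 N, if the wrist force passes 120 N, or if a joint passes its speed limit or range.

## Robot

A 7-joint arm with a two-finger parallel gripper is mounted at the origin on the work surface; the furniture and walls round the work are solid. World frame = base frame: x ahead of the robot, y to its left, z up, the work surface at z = 0. Lengths are in mm, angles in rad, forces in N, time in s.
With the tool pointing down it reaches from about 400 to 900 mm from the base axis. Payload 5.6 kg.
Tool frame: the origin (TCP) lies on the centre line of the jaws, within the pads' length; the fingertips stand 17 mm ahead of it and the grasp point (between the pads) lies 2 mm behind it (robot.nose_length is the distance from the TCP to the fingertips, in mm); x points along the fingers, z is the direction in which the jaws open and shut, and the axes are right-handed (so a half turn about x gives the same grasp; the last joint's range is limited). The gripper opens to 92 mm and grips with 3 to 60 N. Pads are 20 mm wide; open, the fingers measure 128 mm over their backs; the gripper's body (75 mm by 189 mm) begins 69 mm behind the grasp point.
Start: joints at [1.218, 0.468, -0.012, 1.603, 0.006, 1.071, -0.056], TCP at [198.122, -619.077, 206.892] pointing down, gripper open.
Joint ranges: [-2.53, 2.53], [-0.31, 2.02], [-1.57, 1.55], [0.28, 2.44], [-1.29, 4.43], [0.15, 1.84], [-2.92, 2.92]. Speed limits (rad/s): [2.57, 2.57, 3.14, 3.14, 3.14, 3.14, 3.14].

## Interface

Orientations are given as [roll, pitch, yaw] about the fixed x, y, z axes, in that order (R = Rz(yaw) Ry(pitch) Rx(roll)).
In Python, from workcell import robot gives the robot as it stands.
- The arm moves only by the tool play_rows, never from a script. Its argument "steps" is a list of rows, each a list of 3 entries, a list of its own where there are three numbers: the shift along the tool's x, y, z in mm, then the turn, a rotation vector about the tool's x, y, z in degrees, then the opening, from -1 (shut) to 1 (fully open). A call has 1 to 12 rows; each row is the pose to reach, as a shift and turn from the pose commanded when the call began, along the tool's axes at that moment; what a row does not reach only later rows make up. A row lasts 1/8 s, in which the tool goes at most 62.5 mm and 10.7 degrees, less where a joint would pass 70% of its speed; a pose out of reach is approached as far as the arm can. A call with a gripper value outside its range is refused whole. The fingers move at their own pace and stop on an object; "grip_force" is the grip in N (left out, the last holds). Time passes only in rows, so rows that repeat a pose let the fingers close. It gives the time, the measured TCP pose, the force and the opening at its end, in the units of the state.
- robot.sense(): the state, without advancing time (a new reading comes with each control period).
- robot.camera(name): name is "side" or "top" or "wrist"; returns a dict with "frame" (420x560x3 uint8, blue, green, red), "K" (3x3 intrinsics, pixels), "camera_from_world" (4x4, takes a point from world to camera coordinates). Camera axes: x right, y down, z forward; pixel columns grow to the right and rows downward; lengths in mm; the calibration is good to about 2 mm. A picture is of the moment at which its call begins. There is no depth.
- robot.job_done(): hands the job in, once; it reports no verdict.
The state is a dict: "clock": time; "joint_pos": joint angles; "dq": joint speeds; "joint_torque": joint torques, N m; "tcp_pos": TCP position; "eef_rot": TCP orientation; "force": force on the tool from outside, world axes, zero at the start; "moment": the same for the moment, N m; "gripper_width": finger opening in mm.
Only numpy, scipy, OpenCV 4.12 (cv2) and the standard library are available. Lean on these libraries where they do the work, as an engineer would, in place of code of your own. Each camera call takes 0.05 s, during which the arm holds its last target.

## Working session

There is one attempt and no reset: what is moved stays moved. The work goes in short steps, Python scripts to look and compute and a tool call to move; the robot and the scene stay as the last step left them, time stands still between calls to the robot, and variables do not carry over. Pictures are saved under pics/ and viewed, and the job is handed in when it is done.

Besides the shell and the picture viewer there is one more tool, called after "Call:" as a command line: name --argument value ..., lists and objects as JSON in quotes. play_rows: Moves the arm, as the interface text tells. Its arguments: {"type":"object","properties":{"steps":{"type":"array"},"grip_force":{"type":"number"}},"required":["steps"]}

```bash
mkdir -p pics; ls; python3 - <<'E'
from workcell import robot
import cv2
for n in ("side","top","wrist"):
    c=robot.camera(n); cv2.imwrite(f"pics/{n}0.png",c["frame"]); print(n,c["K"].round(1).tolist(),c["camera_from_world"].round(3).tolist())
s=robot.sense(); print(s)
E
```

```text
pics
side [[429.9, 0.0, 279.9], [0.0, 429.9, 208.4], [0.0, 0.0, 1.0]] [[-0.998, -0.066, -0.002, 536.607], [-0.026, 0.425, -0.905, 119.964], [0.061, -0.903, -0.426, 913.558], [0.0, 0.0, 0.0, 1.0]]
top [[441.0, 0.0, 280.7], [0.0, 441.0, 208.3], [0.0, 0.0, 1.0]] [[0.025, -1.0, 0.005, -118.738], [-0.971, -0.025, -0.236, 573.613], [0.236, 0.001, -0.972, 932.026], [0.0, 0.0, 0.0, 1.0]]
wrist [[300.9, 0.0, 277.2], [0.0, 300.9, 208.6], [0.0, 0.0, 1.0]] [[0.305, -0.952, -0.002, -648.694], [-0.91, -0.292, 0.295, -34.749], [-0.282, -0.089, -0.955, 392.924], [0.0, 0.0, 0.0, 1.0]]
{'clock': 0.15, 'joint_pos': array([ 1.21800206,  0.46816724, -0.01157526,  1.6033922 ,  0.00600677,
        1.07136631, -0.05630959]), 'dq': array([ 0.00041181, -0.00312042, -0.00082218, -0.00208053,  0.00094237,
        0.00025982,  0.00179512]), 'joint_torque': array([ 2.60779425e-04, -5.20949078e+01, -1.28882536e-02, -2.43975180e+01,
       -5.67054609e-02,  1.53088459e-02,  9.49313153e-05]), 'tcp_pos': array([ 197.94868458, -618.66662788,  206.17234125]), 'eef_rot': array([-3.04982503,  1.56949685,  1.97226209]), 'force': array([ 0.12861654, -0.78568169,  0.53171672]), 'moment': array([-0.03539689, -0.02469414,  0.01338208]), 'gripper_width': 91.79280787686744}
```

View pics/side0.png

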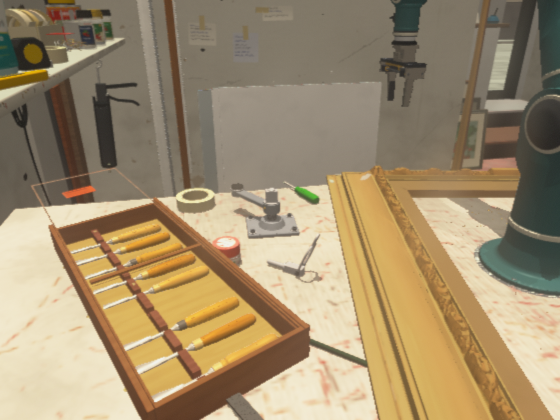

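View pics/top0.png

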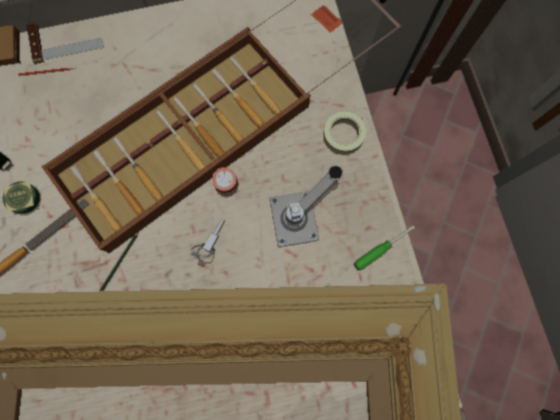

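View pics/wrist0.png

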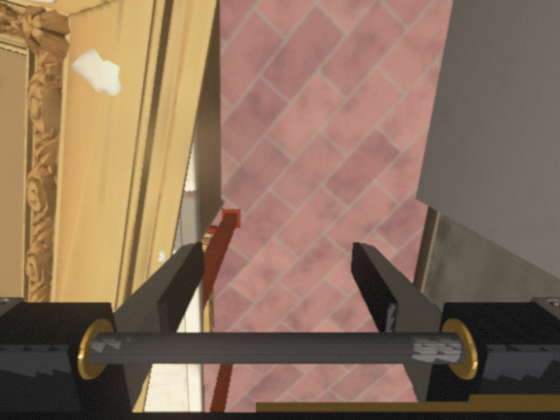

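```bash
cat > h.py <<'E'
import numpy as np, cv2
from workcell import robot
def ray(c,u,v):
    K=c["K"];T=c["camera_from_world"];R=T[:3,:3];t=T[:3,3]
    o=-R.T@t; d=R.T@np.linalg.solve(K,np.array([u,v,1.])); return o,d/np.linalg.norm(d)
def onz(c,u,v,z):
    o,d=ray(c,u,v); return o+d*(z-o[2])/d[2]
def proj(c,p):
    q=c["camera_from_world"][:3]@np.append(p,1); q=c["K"]@q; return q[:2]/q[2]
def tri(c1,p1,c2,p2):
    o1,d1=ray(c1,*p1);o2,d2=ray(c2,*p2)
    s=np.linalg.lstsq(np.c_[d1,-d2],o2-o1,rcond=None)[0]
    a=o1+s[0]*d1;b=o2+s[1]*d2; return (a+b)/2,np.linalg.norm(a-b)
def crop(f,x0,y0,w,h,k,name):
    cv2.imwrite(name,cv2.resize(f[y0:y0+h,x0:x0+w],None,fx=k,fy=k,interpolation=cv2.INTER_CUBIC))
E
python3 - <<'E'
import cv2
from h import crop
t=cv2.imread("pics/top0.png");s=cv2.imread("pics/side0.png")
crop(t,180,150,180,120,4.4,"pics/t1.png"); crop(s,200,165,140,120,5,"pics/s1.png")
E
```

```text
(no output)
```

View pics/t1.png

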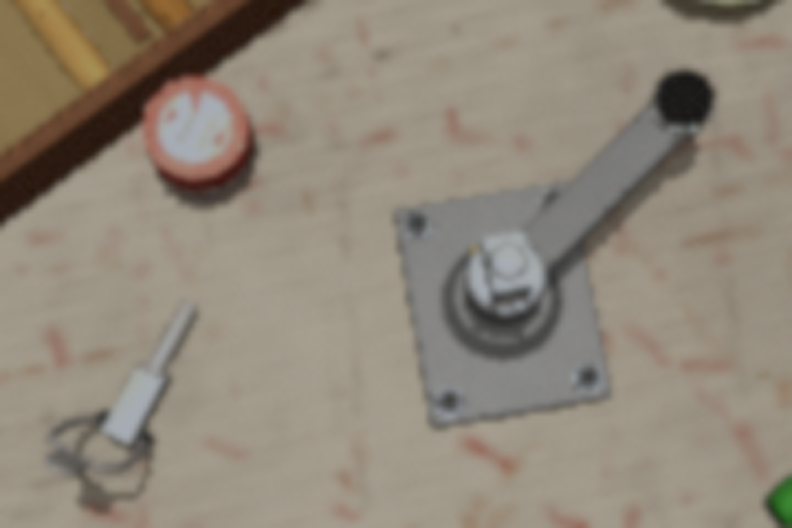

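View pics/s1.png

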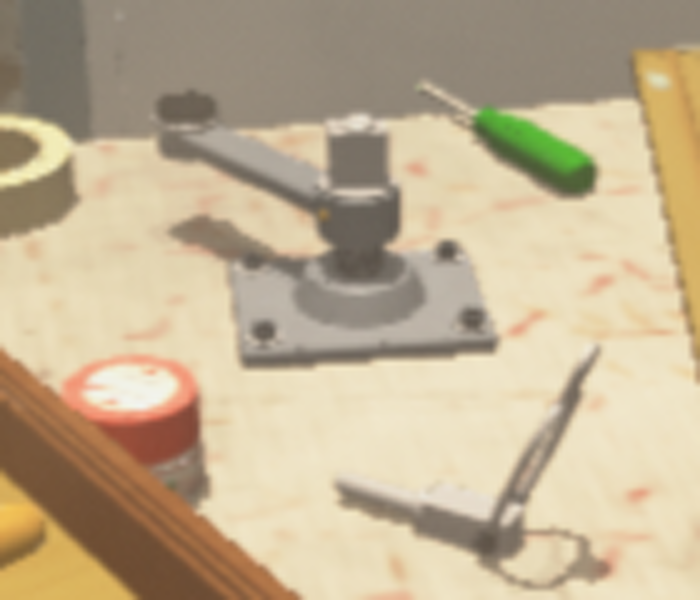

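```bash
python3 - <<'E'
from h import *
np.set_printoptions(precision=1,suppress=True)
c=robot.camera("top");s=robot.camera("side");w=robot.camera("wrist")
P=lambda x,y:(180+(x+.5)/4.4-.5,150+(y+.5)/4.4-.5)
S=lambda x,y:(200+(x+.5)/5-.5,165+(y+.5)/5-.5)
for x,y in [(397,208),(563,185),(611,396),(436,428)]: print("plate",onz(c,*P(x,y),10))
for x,y in [(417,222),(553,197),(588,377),(449,402)]: print("screw",onz(c,*P(x,y),10))
for x,y in [(190,305),(157,373),(124,440)]: print("pin",onz(c,*P(x,y),9),onz(c,*P(x,y),18))
print("posttop both",tri(c,P(510,258),s,S(360,120)))
print("tab",tri(c,P(65,458),s,S(594,350)), tri(c,P(95,498),s,S(594,350)))
for n,q in(("top",c),("side",s),("wrist",w)):
  T=q["camera_from_world"];print(n,-T[:3,:3].T@T[:3,3])
# masks
f=c["frame"]
g=cv2.cvtColor(f,cv2.COLOR_BGR2HSV)
m=((g[...,1]<28)).astype(np.uint8)*255
crop(m,180,150,180,120,4.4,"pics/m1.png")
E
```

```text
plate [618.5 -77.1  10. ]
plate [ 634.1 -168.3   10. ]
plate [ 516.8 -195.4   10. ]
plate [ 497.  -101.7   10. ]
screw [610.9 -88.3  10. ]
screw [ 627.1 -162.9   10. ]
screw [ 526.8 -182.9   10. ]
screw [ 511.3 -108.3   10. ]
pin [561.2  33.9   9. ] [559.3  32.7  18. ]
pin [523.3  49.6   9. ] [521.7  48.2  18. ]
pin [486.5  65.1   9. ] [485.2  63.6  18. ]
posttop both (array([ 567.5, -136.6,  104.5]), np.float64(2.3789231074161066))
tab (array([460.9,  78.3, 100.7]), np.float64(5.93666487568307)) (array([451.7,  63.4,  91.3]), np.float64(11.577213735888032))
top [ 339.8 -105.3 1041.8]
side [483.2 809.3 498.4]
wrist [ 277.1 -593.2  385. ]
```

View pics/m1.png

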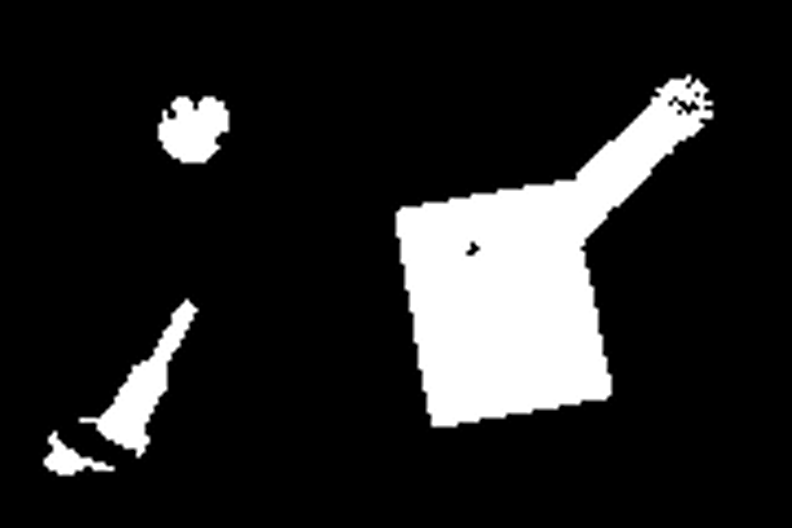

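```bash
cat >> h.py <<'E'
from scipy.spatial.transform import Rotation as Rn
np.set_printoptions(precision=2,suppress=True)
def Rtool(s=None):
    s=s or robot.sense(); return Rn.from_euler("xyz",s["eef_rot"]).as_matrix()
def target_R(yaw):
    # tool x down, tool y along heading yaw (sign fixed by SY), z = x cross y
    y=SY*np.array([np.cos(yaw),np.sin(yaw),0]); x=np.array([0,0,-1.]); return np.c_[x,y,np.cross(x,y)]
SY=1
def plan(p,yaw,s=None):
    s=s or robot.sense(); R=Rtool(s)
    sh=R.T@(np.array(p)-s["tcp_pos"]); rv=Rn.from_matrix(R.T@target_R(yaw)).as_rotvec(degrees=True)
    print("at",s["tcp_pos"],"shift",sh.round(1),"turn",rv.round(2),"F",s["force"],"w",round(s["gripper_width"],1),"t",s["clock"])
E
python3 - <<'E'
from h import *
print(Rtool())
plan([509.4,55.5,170],-0.395)
E
```

```text
[[-0.    0.95  0.3 ]
 [ 0.    0.3  -0.95]
 [-1.   -0.   -0.  ]]
at [ 198.11 -618.87  206.55] shift [  36.9  502.1 -547.3] turn [40.38 -0.03  0.01] F [-0.15 -1.25  0.97] w 92.1 t 0.3
```

Call:
play_rows --steps '[[[3, 42, -46], [3.4, 0, 0], 0], [[6, 84, -91], [6.7, 0, 0], 0], [[9, 126, -137], [10, 0, 0], 0], [[12, 168, -182], [13.4, 0, 0], 0], [[15, 210, -228], [16.8, 0, 0], 0], [[18, 251, -274], [20.2, 0, 0], 0], [[21, 293, -320], [23.6, 0, 0], 0], [[24, 335, -365], [27, 0, 0], 0], [[27, 377, -410], [30.4, 0, 0], 0], [[30, 418, -456], [33.6, 0, 0], 0], [[33, 460, -502], [37, 0, 0], 0], [[37, 502, -547], [40.4, 0, 0], 0]]'

```text
clock: 1.8
tcp_pos: [510.3, 56.6, 170.1]
eef_rot: [1.735, 1.57, -0.234]
force: [0.3, -1.2, 0.4]
gripper_width: 45.4
```

```bash
python3 - <<'E'
from h import *
c=robot.camera("wrist");cv2.imwrite("pics/w1.png",c["frame"])
plan([509.4,55.5,170],-0.395)
d=np.array([np.cos(-.395),np.sin(-.395),0]);o=np.array([491.9,62.9,9])
for k in(-8,32,36,76): print(k,proj(c,o+k*d))
E
```

```text
at [512.67  66.08 170.08] shift [ 0.  1. 11.] turn [ 0.29 -0.4  -0.06] F [3.49 6.48 1.46] w 46.0 t 1.85
-8 [278.25 213.13]
32 [278.21 179.97]
36 [278.2  176.53]
76 [278.16 140.79]
```

View pics/w1.png

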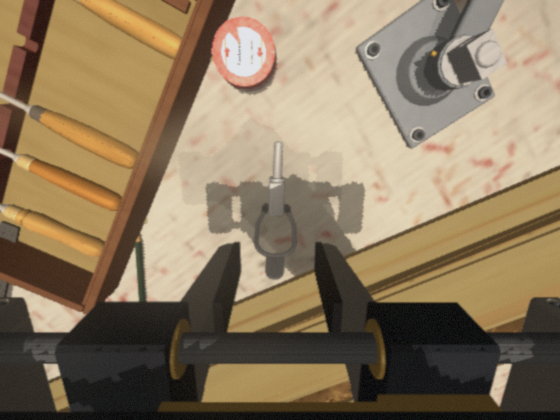

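Call:
play_rows --steps '[[[0, 0, 0], [0, 0, 0], 0], [[0, 0, 0], [0, 0, 0], 0], [[0, 0, 0], [0, 0, 0], 0]]'

```text
clock: 2.22
tcp_pos: [509.2, 53.1, 170.0]
eef_rot: [0.369, 1.57, -1.6]
force: [0.3, -0.3, 0.3]
gripper_width: 45.8
```

```bash
python3 - <<'E'
from h import *
c=robot.camera("wrist");cv2.imwrite("pics/w2.png",c["frame"])
crop(c["frame"],200,110,160,180,3.3,"pics/w2c.png")
plan([509.4,55.5,170],-0.395)
d=np.array([np.cos(-.395),np.sin(-.395),0]);o=np.array([491.9,62.9,9])
for k in(-8,32,36,76): print(k,(proj(c,o+k*d)-[200,110])*3.3)
print(onz(c,278,140,9))
E
```

```text
at [509.35  53.28 170.03] shift [ 0.  -0.8 -2.1] turn [-0.16  0.03 -0.02] F [0.16 0.2  0.05] w 45.9 t 2.275
-8 [247.54 341.04]
32 [246.98 231.66]
36 [246.92 220.31]
76 [246.32 102.37]
[561.63  29.81   9.  ]
```

View pics/w2c.png

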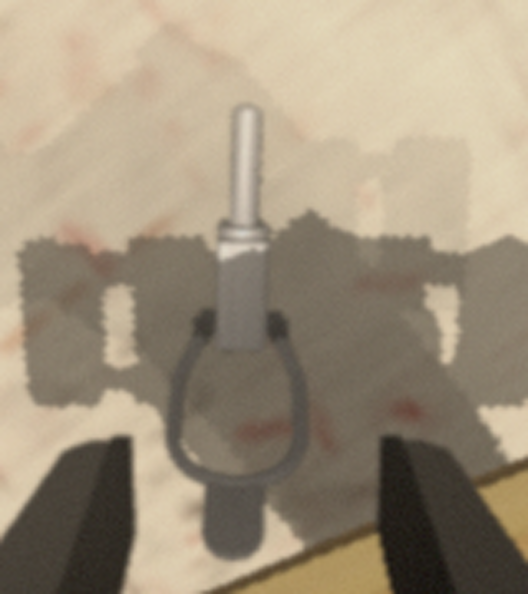

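```bash
python3 - <<'E'
from h import *
plan([509.5,55.8,20],-0.412)
E
```

```text
at [509.35  53.28 170.03] shift [150.   -0.9  -2.5] turn [ 0.81  0.03 -0.02] F [0.16 0.2  0.05] w 45.9 t 2.275
```

Call:
play_rows --steps '[[[30, -1, -2.5], [0.8, 0, 0], 0], [[65, -1, -2.5], [0.8, 0, 0], 0], [[95, -1, -2.5], [0.8, 0, 0], 0], [[120, -1, -2.5], [0.8, 0, 0], 0], [[135, -1, -2.5], [0.8, 0, 0], 0], [[144, -1, -2.5], [0.8, 0, 0], 0], [[149, -1, -2.5], [0.8, 0, 0], 0], [[149, -1, -2.5], [0.8, 0, 0], 0], [[149, -1, -2.5], [0.8, 0, 0], 0]]' --grip_force 30

```text
clock: 3.4
tcp_pos: [510.0, 57.7, 21.4]
eef_rot: [2.027, 1.57, 0.047]
force: [-0.5, -0.1, -0.8]
gripper_width: 46.0
```

```bash
python3 - <<'E'
from h import *
c=robot.camera("wrist");
crop(c["frame"],130,110,300,220,2.6,"pics/w3c.png")
plan([509.5,55.8,20],-0.412)
E
```

```text
at [510.    57.7   21.42] shift [1.4 0.3 1.9] turn [ 0.16 -0.03 -0.06] F [-0.3   0.24  0.22] w 45.9 t 3.45
```

View pics/w3c.png

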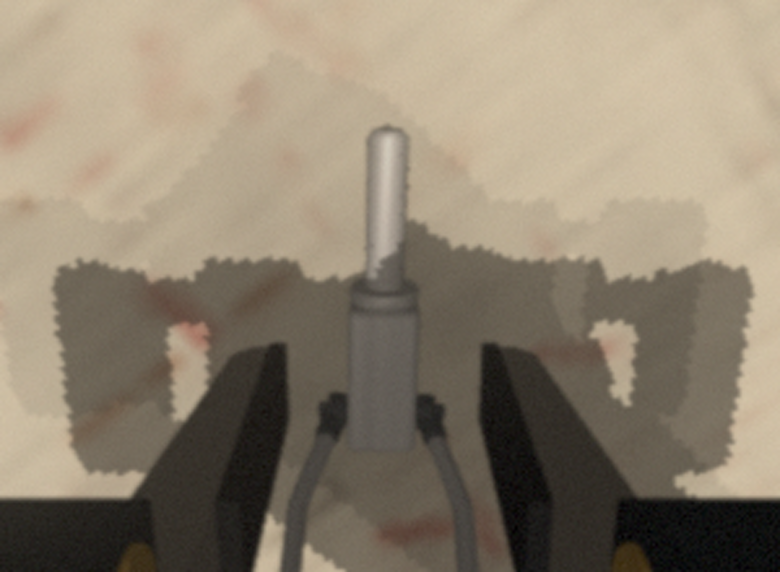

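Call:
play_rows --steps '[[[1.5, 0, 0], [0, 0, 0], 0], [[1.5, 0, 0], [0, 0, 0], -1], [[1.5, 0, 0], [0, 0, 0], -1], [[1.5, 0, 0], [0, 0, 0], -1], [[1.5, 0, 0], [0, 0, 0], -1], [[1.5, 0, 0], [0, 0, 0], -1]]' --grip_force 35

```text
clock: 4.2
tcp_pos: [509.6, 57.6, 19.4]
eef_rot: [1.431, 1.571, -0.549]
force: [0.8, 0.1, -0.7]
gripper_width: 0.4
```

```bash
python3 - <<'E'
from h import *
c=robot.camera("wrist");
crop(c["frame"],130,110,300,220,2.6,"pics/w4c.png")
plan([509.5,55.8,20],-0.412)
E
```

```text
at [509.54  57.59  19.35] shift [-0.7  0.7  1.7] turn [0.15 0.   0.  ] F [0.41 0.36 0.66] w 0.0 t 4.25
```

View pics/w4c.png

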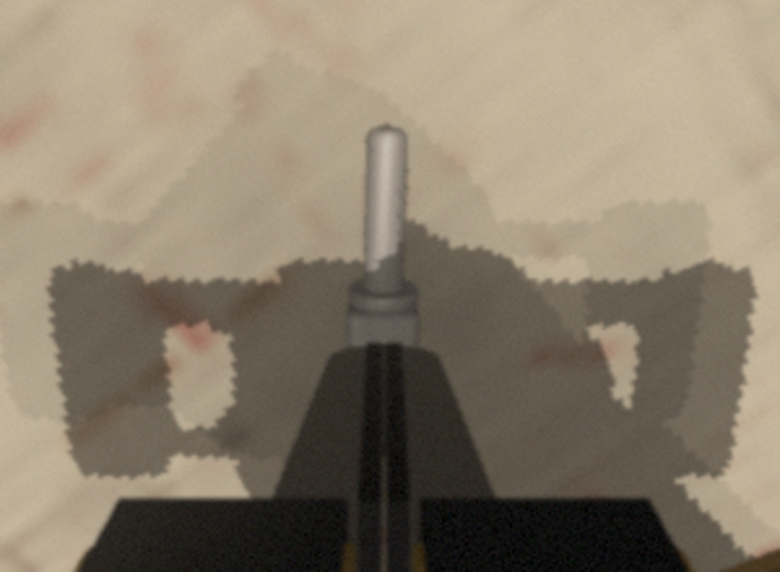

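```bash
python3 - <<'E'
from h import *
c=robot.camera("wrist");s=robot.sense();R=Rtool(s)
print(s["tcp_pos"],s["eef_rot"],robot.nose_length)
for y in(-10,10):
  for x in (17,0,-17): print(x,y,(proj(c,s["tcp_pos"]+R@[x,y,0])-[130,110])*2.6)
d=c=robot.camera("side");cv2.imwrite("pics/s4.png",d["frame"]);crop(d["frame"],230,150,160,140,5,"pics/s4c.png")
d=robot.camera("top");crop(d["frame"],180,180,120,100,6,"pics/t4c.png")
E
```

```text
[509.56  57.61  19.38] [ 0.92  1.57 -1.06] 17.0
17 -10 [382.03 369.83]
0 -10 [381.99 398.96]
-17 -10 [381.93 433.3 ]
17 10 [382.04 301.29]
0 10 [381.99 325.52]
-17 10 [381.93 354.23]
```

View pics/s4c.png

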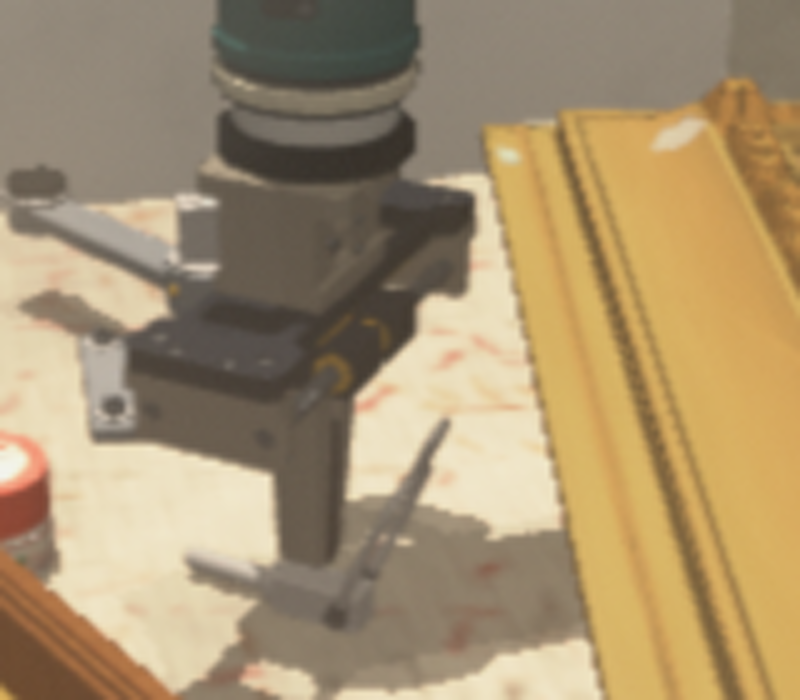

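View pics/t4c.png

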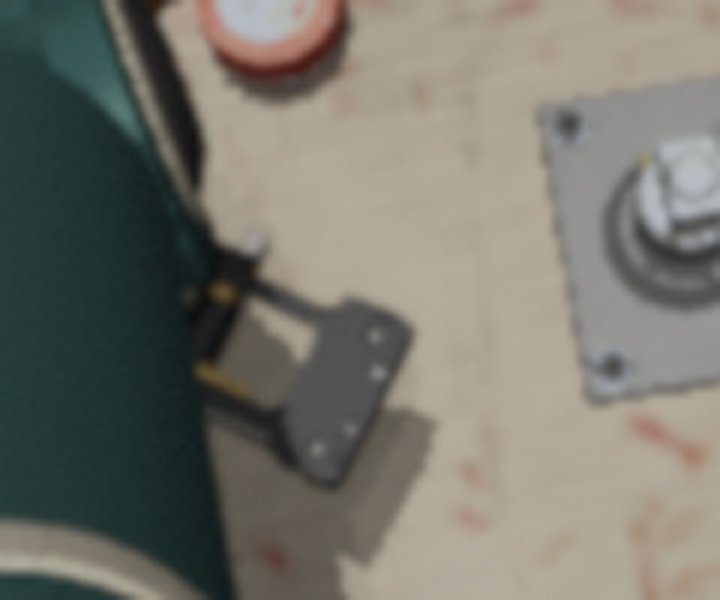

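```bash
python3 - <<'E'
from h import *
c=robot.camera("side");s=robot.sense();R=Rtool(s)
print(s["clock"])
for y in(-10,10):
  for z in (-18,18):
    for x in (17,-5): print(x,y,z,(proj(c,s["tcp_pos"]+R@[x,y,z])-[230,150])*5)
d=np.array([np.cos(-.412),np.sin(-.412),0]);o=np.array([492.2,63.9,9])
for k in(-8,32,76): print(k,(proj(c,o+k*d)-[230,150])*5)
E
```

```text
4.45
17 -10 -18 [310.85 630.95]
-5 -10 -18 [311.4  585.06]
17 -10 18 [348.15 587.51]
-5 -10 18 [349.07 542.66]
17 10 -18 [266.89 618.33]
-5 10 -18 [266.96 572.75]
17 10 18 [305.25 575.7 ]
-5 10 18 [305.71 531.14]
-8 [367.58 604.11]
32 [280.09 579.66]
76 [187.55 553.79]
```

```bash
python3 - <<'E'
from h import *
w=robot.camera("wrist");c=robot.camera("side");s=robot.sense();R=Rtool(s)
crop(w["frame"],200,210,150,110,5,"pics/w5c.png")
W=lambda x,y:(130+x/2.6,110+y/2.6)
S=lambda x,y:(230+x/5,150+y/5)
for a,b in [((338,350),(278,555)),((345,350),(278,555)),((366,345),(278,555))]:
  p,e=tri(w,W(*a),c,S(*b)); print(p,e,R.T@(p-s["tcp_pos"]))
E
```

```text
[521.36  63.99  29.33] 0.8804526892479522 [ -9.97   8.27 -10.58]
[520.98  62.7   28.74] 1.8405063370835946 [-9.38  8.43 -9.25]
[520.3   58.3   26.43] 3.8001915158822537 [-7.07  9.56 -4.94]
```

View pics/w5c.png

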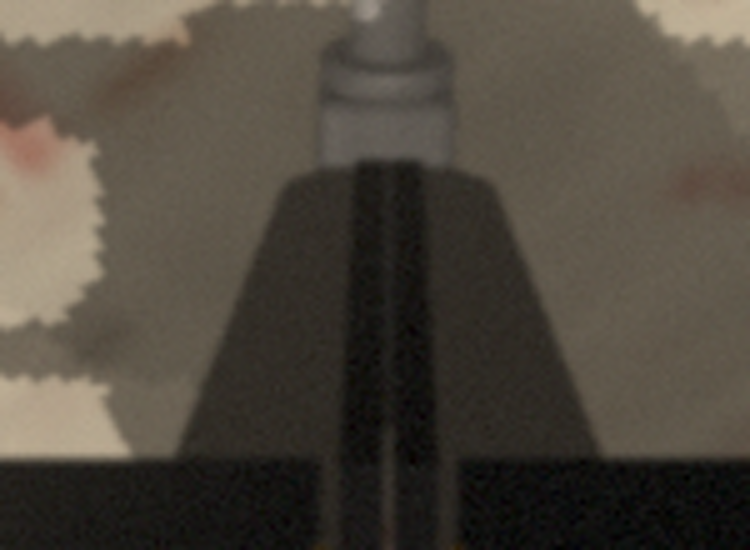

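Call:
play_rows --steps '[[[0, 0, 1.5], [0, 0, 0], 0], [[0, 0, 1.5], [0, 0, 0], 0], [[0, 0, 1.5], [0, 0, 0], 0], [[3, 0, 1.5], [0, 0, 0], 0], [[6, 0, 1.5], [0, 0, 0], 0], [[9, 0, 1.5], [0, 0, 0], 0], [[12, 0, 1.5], [0, 0, 0], 0], [[12, 0, 1.5], [0, 0, 0], 0]]'

```text
clock: 5.55
tcp_pos: [508.7, 56.2, 7.0]
eef_rot: [-0.976, 1.57, -2.956]
force: [0.1, -0.7, 0.3]
gripper_width: 46.1
```

```bash
python3 - <<'E'
from h import *
c=robot.camera("wrist");crop(c["frame"],130,110,300,220,2.6,"pics/w6c.png")
c=robot.camera("side");crop(c["frame"],230,150,160,140,5,"pics/s6c.png")
plan([509.5,55.8,20],-0.412)
E
```

```text
at [508.96  56.25   7.32] shift [-12.7   0.7   0.2] turn [0.15 0.   0.  ] F [0.78 0.47 0.2 ] w 45.8 t 5.65
```

View pics/w6c.png

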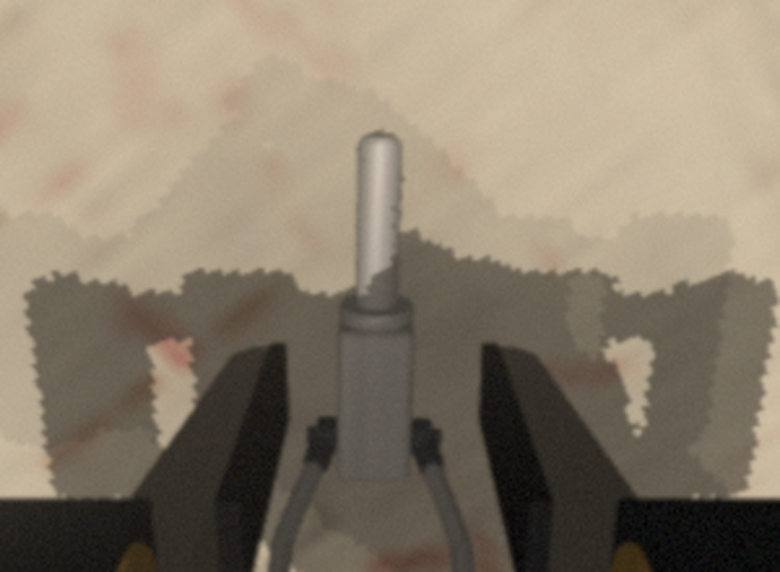

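View pics/s6c.png

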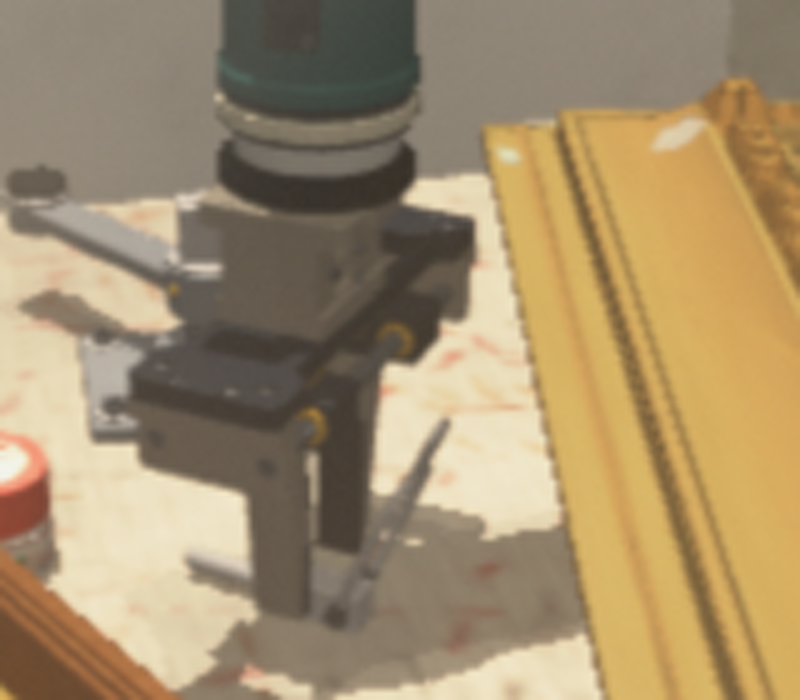

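```bash
python3 - <<'E'
from h import *
w=robot.camera("wrist");c=robot.camera("side");s=robot.sense();R=Rtool(s)
W=lambda x,y:(130+x/2.6,110+y/2.6)
S=lambda x,y:(230+x/5,150+y/5)
for a,b in [((235,352),(258,606)),((260,346),(258,606)),((235,352),(265,608))]:
  p,e=tri(w,W(*a),c,S(*b)); print(p,e,R.T@(p-s["tcp_pos"]))
crop(w["frame"],200,210,150,110,5,"pics/w7c.png")
E
```

```text
[529.09  84.71  17.72] 0.9481694025239149 [-10.27   7.06 -34.12]
[528.33  79.77  14.87] 1.2879438022105152 [ -7.42   8.33 -29.28]
[527.46  84.97  16.59] 3.419099657905231 [ -9.14   5.46 -33.7 ]
```

View pics/w7c.png

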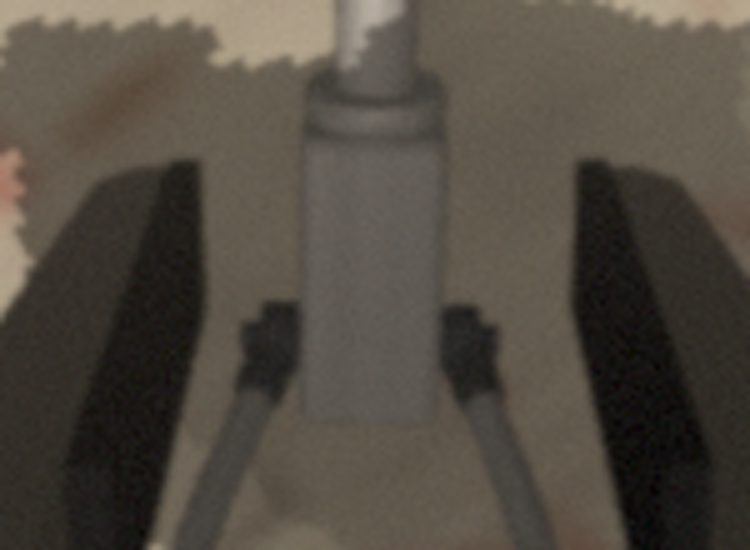

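Call:
play_rows --steps '[[[3, 0, 0], [0, 0, 0], 0], [[6, 0, 0], [0, 0, 0], 0], [[9, 0, 0], [0, 0, 0], 0], [[9, 0, 0], [0, 0, 0], 0]]'

```text
clock: 6.25
tcp_pos: [508.7, 56.2, -2.0]
eef_rot: [-0.978, 1.57, -2.958]
force: [0.2, 0.4, 0.1]
gripper_width: 45.5
```

```bash
python3 - <<'E'
from h import *
w=robot.camera("wrist");crop(w["frame"],200,210,150,110,5,"pics/w8c.png")
c=robot.camera("side");crop(c["frame"],230,200,130,90,6,"pics/s8c.png")
plan([509.5,55.8,20],-0.412)
E
```

```text
at [508.88  56.25  -1.73] shift [-21.7   0.7   0.2] turn [0.15 0.01 0.01] F [-0.74  0.44 -0.74] w 45.5 t 6.35
```

View pics/w8c.png

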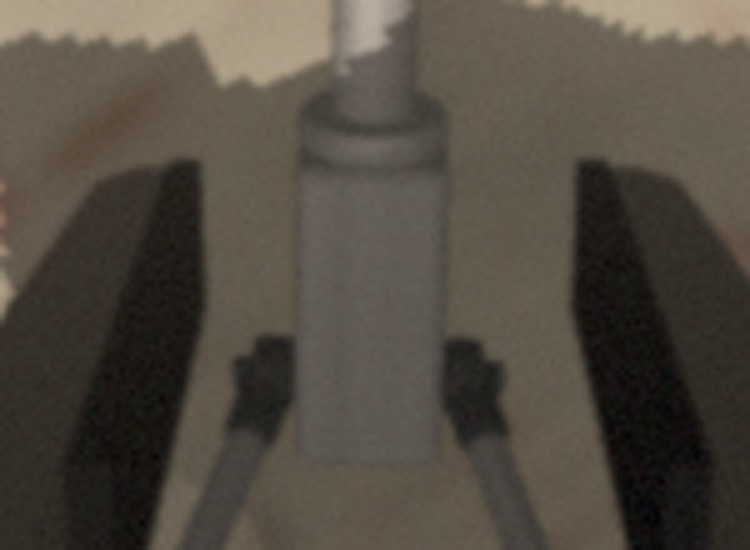

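View pics/s8c.png

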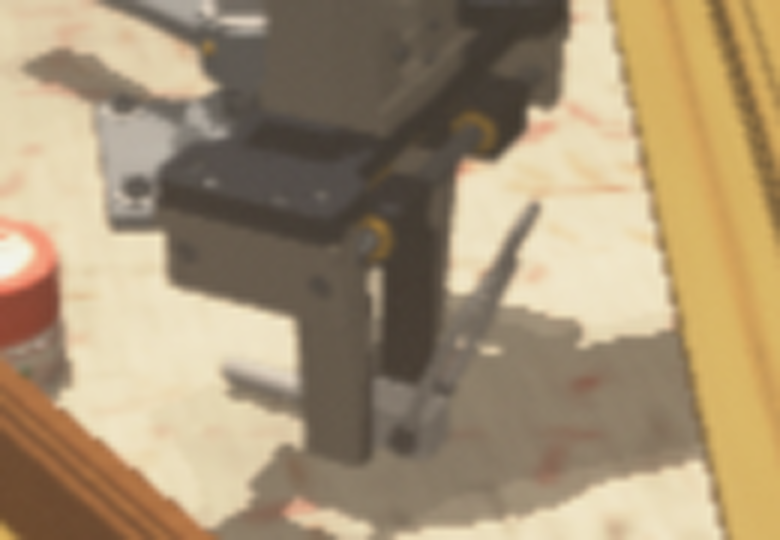

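Call:
play_rows --steps '[[[2, 0, 0], [0, 0, 0], 0], [[4, 0, 0], [0, 0, 0], 0], [[4, 0, 0], [0, 0, 0], 0]]'

```text
clock: 6.72
tcp_pos: [508.8, 56.2, -5.8]
eef_rot: [-0.988, 1.57, -2.969]
force: [-0.0, 0.1, 0.2]
gripper_width: 46.3
```

Call:
play_rows --steps '[[[0, 0, 0], [0, 0, 0], -1], [[0, 0, 0], [0, 0, 0], -1], [[0, 0, 0], [0, 0, 0], -1], [[0, 0, 0], [0, 0, 0], -1], [[0, 0, 0], [0, 0, 0], -1]]' --grip_force 35

```text
clock: 7.35
tcp_pos: [509.1, 56.3, -5.6]
eef_rot: [2.486, 1.571, 0.506]
force: [-0.2, -0.3, -0.1]
gripper_width: 17.7
```

```bash
python3 - <<'E'
from h import *
w=robot.camera("wrist");crop(w["frame"],130,110,300,220,2.6,"pics/w9c.png")
c=robot.camera("side");crop(c["frame"],230,200,130,90,6,"pics/s9c.png")
plan([509.5,55.8,20],-0.412)
E
```

```text
at [509.05  56.32  -5.57] shift [-25.6   0.6   0.3] turn [ 0.16 -0.01 -0.01] F [1.38 0.24 1.1 ] w 17.6 t 7.45
```

View pics/w9c.png

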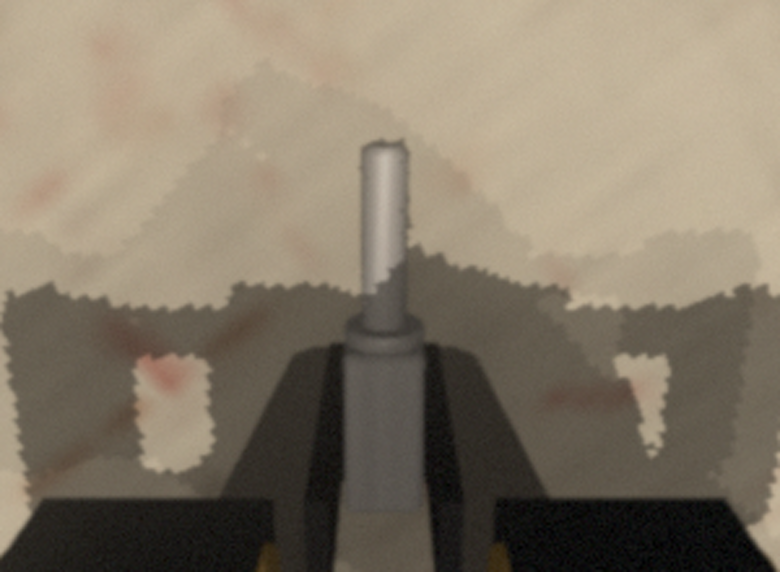

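View pics/s9c.png

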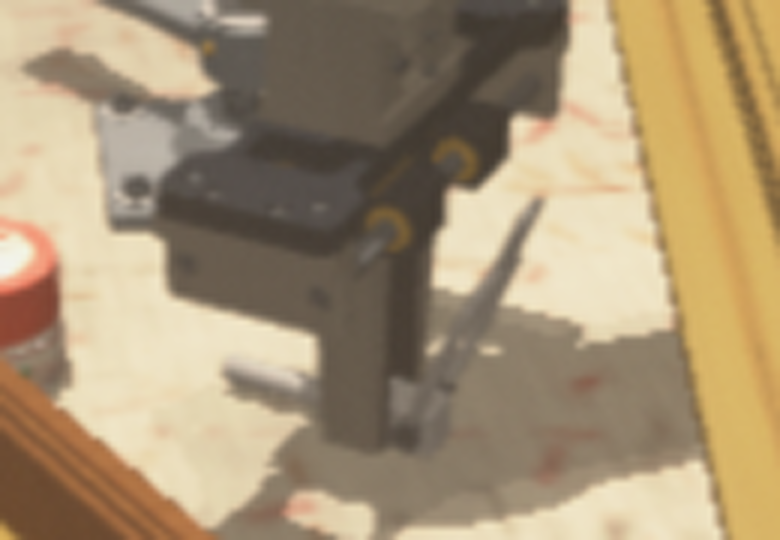

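```bash
python3 - <<'E'
from h import *
w=robot.camera("wrist");s=robot.sense();R=Rtool(s)
# nose tip, crop(384,145)
for z in (9,14): 
  p=onz(w,130+384/2.6,110+(145)/2.6,z); print(p, R.T@(p-s["tcp_pos"]))
yaw=.2;d=np.array([np.cos(yaw),np.sin(yaw),0]);P=np.array([568,-135.8,0])
plan(P-101*d+[0,0,125-14.6],yaw)
E
```

```text
[560.98  33.37   9.  ] [-14.57  56.78   0.42]
[561.71  33.06  14.  ] [-19.57  57.58   0.41]
at [509.05  56.35  -5.58] shift [-116.    47.7  210.6] turn [-34.91  -0.01  -0.01] F [0.68 1.03 0.65] w 17.3 t 7.5
```

Call:
play_rows --steps '[[[-15, 0, 0], [0, 0, 0], -1], [[-45, 0, 0], [0, 0, 0], -1], [[-80, 0, 0], [0, 0, 0], -1], [[-100, 4, 18], [-3, 0, 0], -1], [[-108, 9, 40], [-6.5, 0, 0], -1], [[-116, 15, 66], [-11, 0, 0], -1], [[-116, 22, 97], [-16, 0, 0], -1], [[-116, 30, 132], [-22, 0, 0], -1], [[-116, 38, 167], [-28, 0, 0], -1], [[-116, 43, 190], [-32, 0, 0], -1], [[-116, 46, 204], [-34, 0, 0], -1], [[-116, 47.7, 210.6], [-34.9, 0, 0], -1]]'

```text
clock: 9.0
tcp_pos: [468.5, -157.0, 111.0]
eef_rot: [0.022, 1.57, -1.351]
force: [-0.1, -1.4, -2.1]
gripper_width: 17.3
```

Call:
play_rows --steps '[[[0, 0, 0], [0, 0, 0], -1], [[0, 0, 0], [0, 0, 0], -1], [[0, 0, 0], [0, 0, 0], -1]]'

```text
clock: 9.38
tcp_pos: [469.1, -155.2, 110.4]
eef_rot: [2.86, 1.571, 1.49]
force: [-0.2, -0.6, -1.8]
gripper_width: 17.7
```

```bash
python3 - <<'E'
from h import *
w=robot.camera("wrist");cv2.imwrite("pics/w10.png",w["frame"])
c=robot.camera("side");crop(c["frame"],210,90,180,130,4.4,"pics/s10c.png")
t=robot.camera("top");crop(t["frame"],240,160,130,100,6,"pics/t10c.png")
np.save("w10.npy",w["camera_from_world"]);
yaw=.2;d=np.array([np.cos(yaw),np.sin(yaw),0]);P=np.array([568,-135.8,0])
plan(P-101*d+[0,0,125-14.6],yaw)
E
```

```text
at [ 468.96 -155.54  110.36] shift [-0.  -0.   0.3] turn [ 0.03 -0.    0.  ] F [-0.33  0.85 -0.67] w 17.7 t 9.525
```

View pics/w10.png

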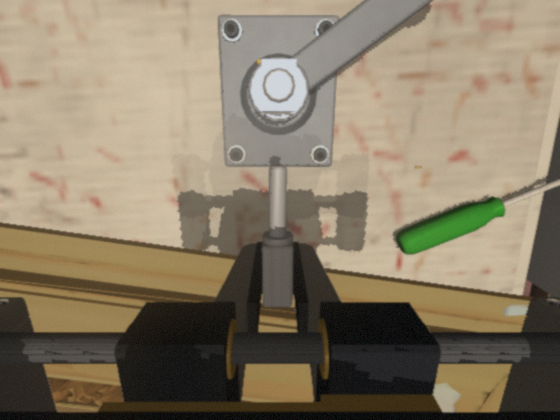

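View pics/s10c.png

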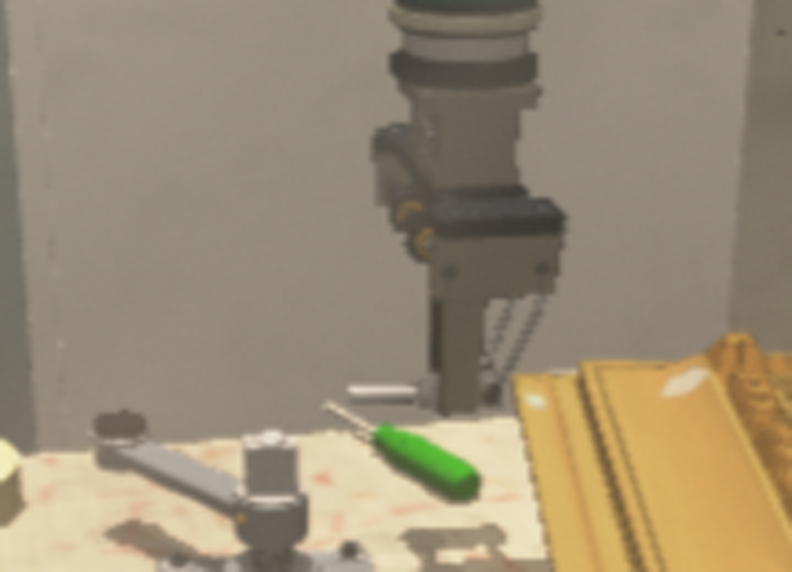

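View pics/t10c.png

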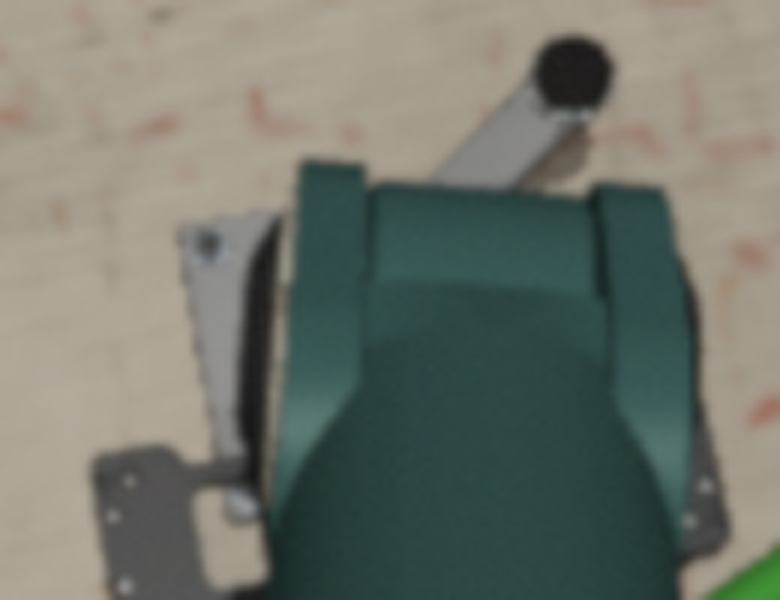

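```bash
python3 - <<'E'
from h import *
w=robot.camera("wrist");c=robot.camera("side");s=robot.sense();R=Rtool(s)
crop(w["frame"],215,0,130,180,3.3,"pics/w11c.png")
crop(c["frame"],240,165,80,70,9,"pics/s11c.png")
S=[]
for u,v in[(231,29),(325,28),(237,154),(320,154)]:
  p=onz(w,u,v,10);S.append(p);q=R.T@(p-s["tcp_pos"]);print(p,q)
print(np.mean(S,0),R.T@(np.mean(S,0)-s["tcp_pos"]))
for k in(435,440): 
  p,e=tri(w,(278.5,85),c,(210+272/4.4,90+k/4.4));print(p,e,R.T@(p-s["tcp_pos"]))
E
```

```text
[609.14 -88.01  10.  ] [100.36 150.83 -38.52]
[ 625.2  -163.28   10.  ] [100.36 151.61  38.44]
[ 509.88 -109.15   10.  ] [100.36  49.36 -37.54]
[ 525.09 -183.86   10.  ] [100.36  49.42  38.71]
[ 567.33 -136.08   10.  ] [100.36 100.31   0.27]
[ 566.28 -136.04  103.85] 1.011408823131486 [ 6.51 99.29  0.03]
[ 566.43 -136.01  100.93] 1.244711168682221 [ 9.42 99.44  0.02]
```

View pics/w11c.png

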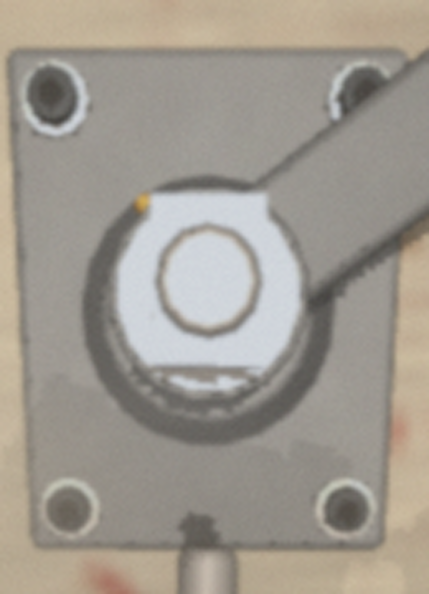

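View pics/s11c.png

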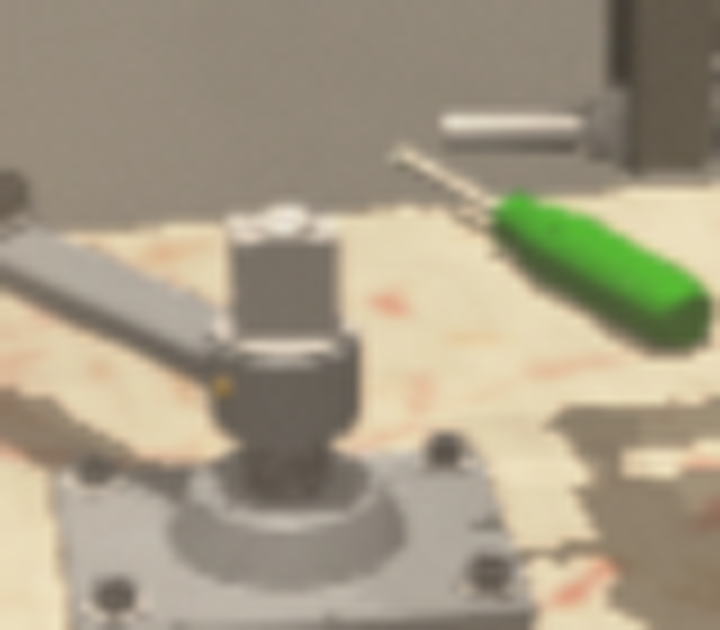

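```bash
python3 - <<'E'
from h import *
c=robot.camera("side");s=robot.sense();R=Rtool(s)
X=lambda p:(proj(c,p)-[240,165]+.5)*9
yaw=.2;d=np.array([np.cos(yaw),np.sin(yaw),0]);l=np.array([-d[1],d[0],0]);u=np.array([0,0,1.])
P=np.array([566.8,-136.1,0])
ax=s["tcp_pos"]+14.6*u
print("pin nose/shoulder",X(ax+57*d),X(ax+17*d))
for h in(80,85,90):
  print(h,"apex",X(P+(h+17)*u),"washerjoin",X(P+10*l+(h-14.5)*u),"washer front r18",X(P+18*l+(h-14.5)*u),"hub21",X(P+21*l+(h-14.5)*u),"L/R",X(P+10*l-14*d+h*u)[0],X(P+10*l+14*d+h*u)[0])
E
```

```text
pin nose/shoulder [447.39 136.79] [596.27 129.14]
80 apex [287.32 242.77] washerjoin [292.89 365.86] washer front r18 [296.43 378.37] hub21 [297.77 383.1 ] L/R 344.6160261550974 239.92270788401612
85 apex [287.12 225.41] washerjoin [292.71 348.84] washer front r18 [296.25 361.25] hub21 [297.59 365.94] L/R 344.53723685199054 239.62612613082098
90 apex [286.92 207.99] washerjoin [292.52 331.74] washer front r18 [296.07 344.06] hub21 [297.42 348.72] L/R 344.4581205225258 239.32830932426322
```

Call:
play_rows --steps '[[[8, 2, -0.2], [0, 0, 0], -1], [[18, 5, -0.2], [0, 0, 0], -1], [[28, 8, -0.2], [0, 0, 0], -1], [[35, 10, -0.2], [0, 0, 0], -1], [[37.6, 10, -0.2], [0, 0, 0], -1], [[37.6, 10, -0.2], [0, 0, 0], -1], [[37.6, 10, -0.2], [0, 0, 0], -1]]'

```text
clock: 10.55
tcp_pos: [478.8, -153.9, 73.0]
eef_rot: [0.853, 1.57, -0.518]
force: [-0.5, -0.1, -1.3]
gripper_width: 17.7
```

```bash
python3 - <<'E'
from h import *
w=robot.camera("wrist");c=robot.camera("side");s=robot.sense();R=Rtool(s)
crop(w["frame"],200,0,160,180,3.3,"pics/w12c.png")
crop(c["frame"],240,165,80,70,9,"pics/s12c.png")
plan([0,0,0],.2)
X=lambda p:(proj(c,p)-[240,165]+.5)*9
yaw=.2;d=np.array([np.cos(yaw),np.sin(yaw),0]);u=np.array([0,0,1.])
ax=s["tcp_pos"]+14.6*u
print("pin nose/shoulder",X(ax+57*d),X(ax+17*d))
E
```

```text
at [ 478.8  -153.91   73.09] shift [  72.8 -438.8 -245.8] turn [-0.02  0.02 -0.03] F [-0.37 -0.65 -1.63] w 17.5 t 10.65
pin nose/shoulder [409.15 268.21] [556.11 260.07]
```

View pics/w12c.png

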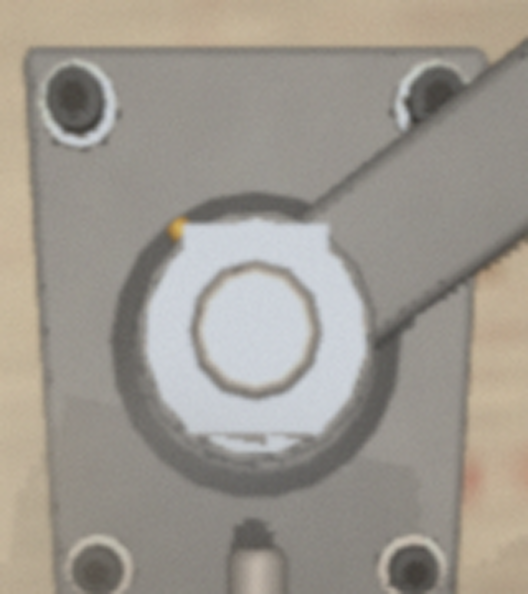

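View pics/s12c.png

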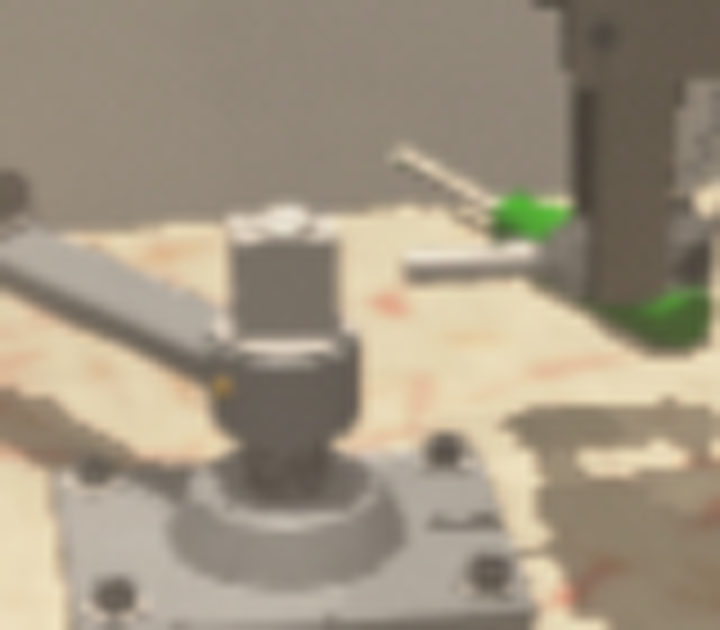

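Call:
play_rows --steps '[[[0.3, 4, 0], [0, 0, 0], -1], [[0.3, 8, 0], [0, 0, 0], -1], [[0.3, 12, 0], [0, 0, 0], -1], [[0.3, 15, 0], [0, 0, 0], -1], [[0.3, 17, 0], [0, 0, 0], -1], [[0.3, 18, 0], [0, 0, 0], -1], [[0.3, 19, 0], [0, 0, 0], -1], [[0.3, 20, 0], [0, 0, 0], -1]]'

```text
clock: 11.65
tcp_pos: [498.3, -149.8, 72.5]
eef_rot: [-0.745, 1.571, -2.116]
force: [-0.1, 0.9, -0.9]
gripper_width: 17.6
```

Call:
play_rows --steps '[[[0, 1, 0], [0, 0, 0], -1], [[0, 2, 0], [0, 0, 0], -1], [[0, 3, 0], [0, 0, 0], -1]]'

```text
clock: 12.02
tcp_pos: [501.2, -149.2, 72.5]
eef_rot: [-0.939, 1.571, -2.31]
force: [0.2, 0.4, -1.1]
gripper_width: 17.8
```

Call:
play_rows --steps '[[[0, 1, 0], [0, 0, 0], -1], [[0, 2, 0], [0, 0, 0], -1], [[0, 3, 0], [0, 0, 0], -1]]'

```text
clock: 12.4
tcp_pos: [504.2, -148.6, 72.5]
eef_rot: [-0.43, 1.571, -1.8]
force: [-0.5, -0.2, -0.5]
gripper_width: 17.6
```

```bash
python3 - <<'E'
from h import *
w=robot.camera("wrist");c=robot.camera("side");s=robot.sense();R=Rtool(s)
crop(w["frame"],200,0,160,180,3.3,"pics/w13c.png")
crop(c["frame"],240,165,80,70,9,"pics/s13c.png")
plan([567.0,-136,73],.2)
E
```

```text
at [ 504.25 -148.63   72.47] shift [-0.5 64.   0.1] turn [-0.01  0.   -0.  ] F [-0.28  0.34 -0.96] w 17.5 t 12.5
```

View pics/w13c.png

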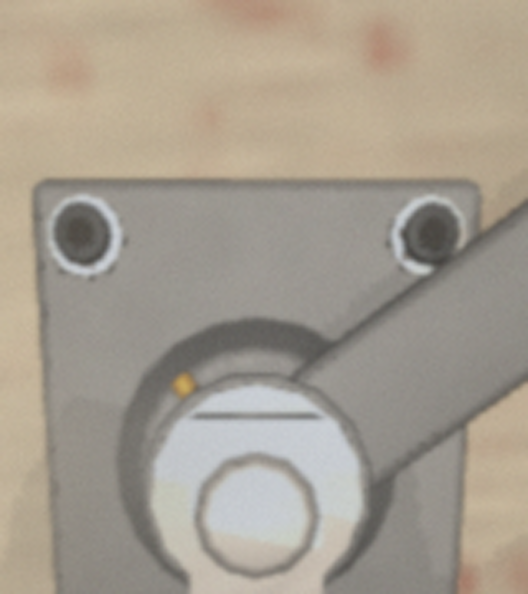

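View pics/s13c.png

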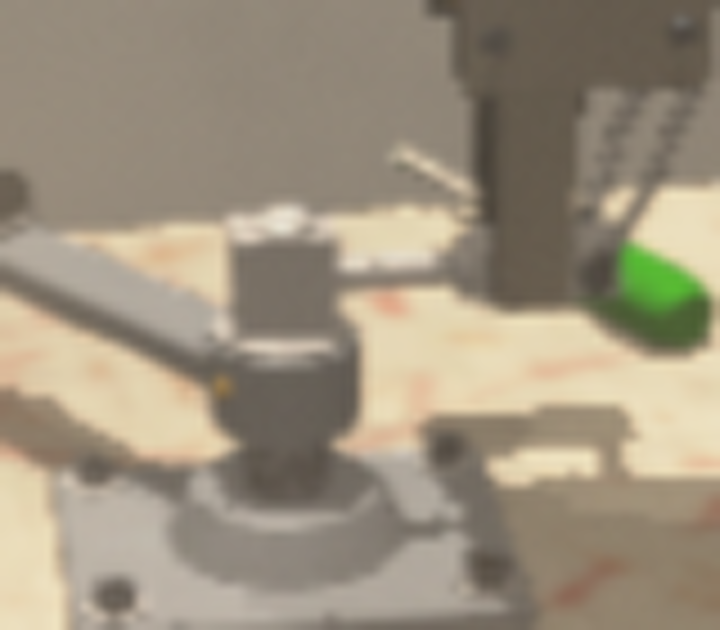

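Call:
play_rows --steps '[[[0, 2, 0], [0, 0, 0], -1], [[0, 4, 0], [0, 0, 0], -1], [[0, 6, 0], [0, 0, 0], -1], [[0, 8, 0], [0, 0, 0], -1]]'

```text
clock: 13.0
tcp_pos: [512.1, -147.0, 72.5]
eef_rot: [2.59, 1.571, 1.219]
force: [-0.5, 0.1, -1.1]
gripper_width: 17.7
```

Call:
play_rows --steps '[[[0, 2, 0], [0, 0, 0], -1], [[0, 4, 0], [0, 0, 0], -1], [[0, 6, 0], [0, 0, 0], -1], [[0, 8, 0], [0, 0, 0], -1], [[0, 10, 0], [0, 0, 0], -1]]'

```text
clock: 13.62
tcp_pos: [521.9, -145.0, 72.5]
eef_rot: [-0.305, 1.571, -1.676]
force: [-0.1, -0.2, -1.1]
gripper_width: 17.8
```

Call:
play_rows --steps '[[[0, 2, 0], [0, 0, 0], -1], [[0, 4, 0], [0, 0, 0], -1], [[0, 6, 0], [0, 0, 0], -1], [[0, 8, 0], [0, 0, 0], -1], [[0, 10, 0], [0, 0, 0], -1]]'

```text
clock: 14.25
tcp_pos: [531.7, -143.1, 72.5]
eef_rot: [-0.775, 1.571, -2.146]
force: [1.1, 0.4, -0.9]
gripper_width: 18.0
```

Call:
play_rows --steps '[[[0, 1, 0], [0, 0, 0], -1], [[0, 2, 0], [0, 0, 0], -1], [[0, 3, 0], [0, 0, 0], -1], [[0, 3.5, 0], [0, 0, 0], -1]]'

```text
clock: 14.75
tcp_pos: [535.1, -142.4, 72.5]
eef_rot: [-0.92, 1.571, -2.291]
force: [0.2, -0.1, -2.3]
gripper_width: 17.5
```

```bash
python3 - <<'E'
from h import *
w=robot.camera("wrist");c=robot.camera("side");s=robot.sense();R=Rtool(s)
cv2.imwrite("pics/w14.png",w["frame"])
crop(c["frame"],240,165,80,70,9,"pics/s14c.png")
plan([567.0,-136,73],.2)
E
```

```text
at [ 535.04 -142.36   72.48] shift [-0.5 32.6  0.1] turn [-0.01  0.    0.  ] F [ 0.09  0.39 -0.9 ] w 17.7 t 14.85
```

View pics/w14.png

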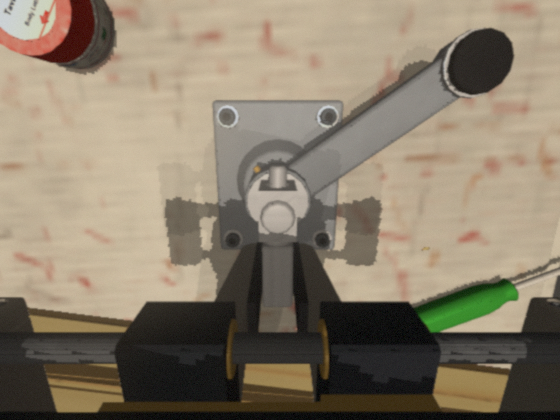

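View pics/s14c.png

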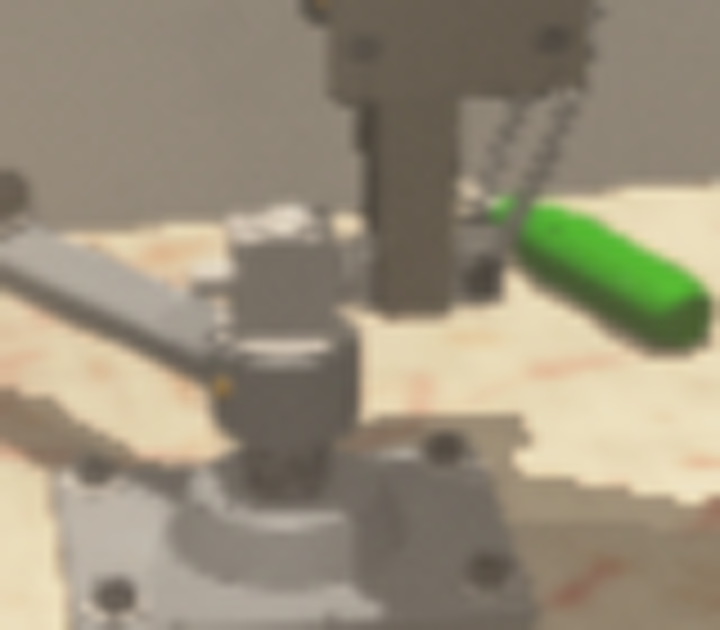

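Call:
play_rows --steps '[[[0, 0.5, 0], [0, 0, 0], -1], [[0, 1, 0], [0, 0, 0], -1], [[0, 1.5, 0], [0, 0, 0], -1]]'

```text
clock: 15.22
tcp_pos: [536.4, -142.1, 72.5]
eef_rot: [-1.506, 1.57, -2.877]
force: [-1.2, -0.4, -0.2]
gripper_width: 17.5
```

Call:
play_rows --steps '[[[0, 0.5, 0], [0, 0, 0], -1], [[0, 1, 0], [0, 0, 0], -1]]'

```text
clock: 15.48
tcp_pos: [536.3, -142.1, 72.2]
eef_rot: [-1.653, 1.568, -3.025]
force: [-4.4, -0.6, 1.8]
gripper_width: 17.8
```

Call:
play_rows --steps '[[[0, 0.3, 0], [0, 0, 0], -1], [[0, 0.3, 0], [0, 0, 0], -0.5], [[0, 0, 0], [0, 0, 0], 0], [[0, 0, 0], [0, 0, 0], 0], [[0, 0, 0], [0, 0, 0], 0], [[0, 0, 0], [0, 0, 0], 0]]'

```text
clock: 16.23
tcp_pos: [537.6, -141.8, 72.5]
eef_rot: [1.199, 1.571, -0.172]
force: [-0.5, -0.8, -0.3]
gripper_width: 46.0
```

```bash
python3 - <<'E'
from h import *
w=robot.camera("wrist");c=robot.camera("side");s=robot.sense();R=Rtool(s)
crop(w["frame"],180,130,200,200,3,"pics/w15.png")
crop(c["frame"],240,135,90,80,8,"pics/s15c.png")
plan([567.0,-136,73],.2)
E
```

```text
at [ 537.48 -141.86   72.45] shift [-0.5 30.1  0.1] turn [-0.01 -0.   -0.  ] F [-0.26 -0.38 -0.57] w 46.0 t 16.325
```

View pics/w15.png

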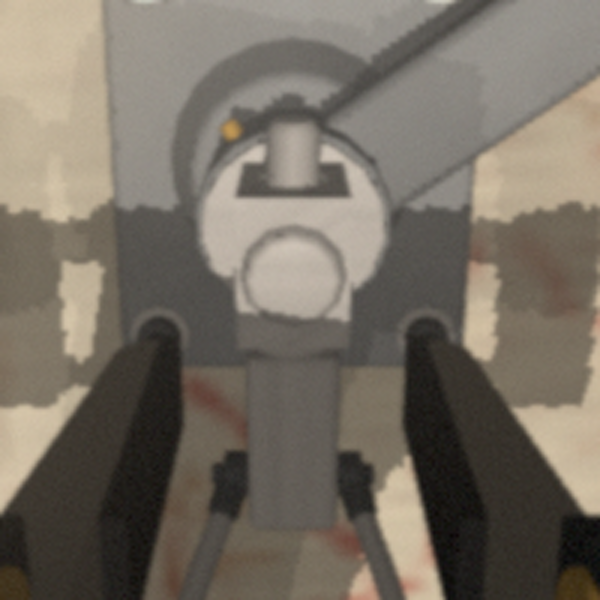

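View pics/s15c.png

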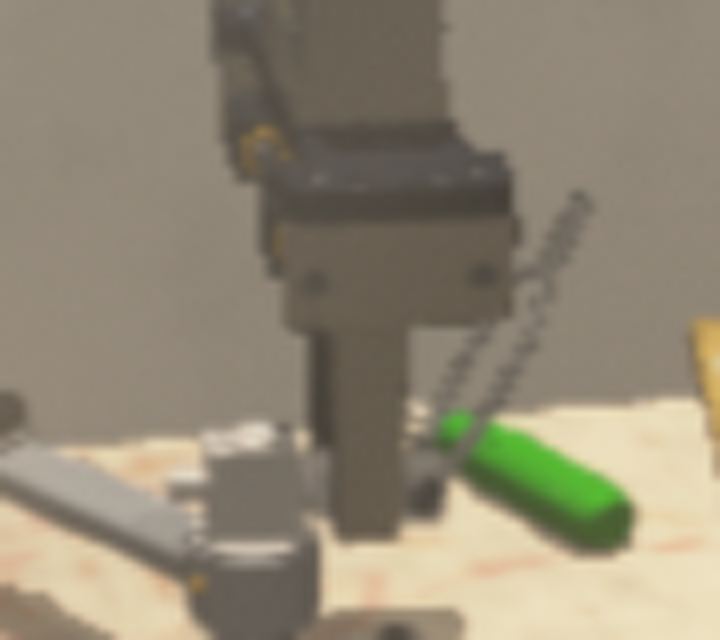

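Call:
play_rows --steps '[[[-15, 0, 0], [0, 0, 0], 0], [[-45, 0, 0], [0, 0, 0], 0], [[-85, 0, 0], [0, 0, 0], 0], [[-115, 0, 0], [0, 0, 0], -1], [[-130, -10, 0], [0, 0, 0], -1], [[-130, -40, 0], [0, 0, 0], -1], [[-130, -75, 0], [0, 0, 0], -1], [[-130, -95, 0], [0, 0, 0], -1], [[-130, -100, 0], [0, 0, 0], -1], [[-130, -100, 0], [0, 0, 0], -1]]' --grip_force 30

```text
clock: 17.58
tcp_pos: [440.0, -161.7, 202.7]
eef_rot: [1.247, 1.57, -0.124]
force: [0.2, -0.0, 0.2]
gripper_width: 0.6
```

```bash
python3 - <<'E'
from h import *
w=robot.camera("wrist");c=robot.camera("side");t=robot.camera("top")
cv2.imwrite("pics/w16.png",w["frame"])
crop(c["frame"],230,90,110,120,5,"pics/s16c.png")
crop(t["frame"],240,160,130,100,6,"pics/t16c.png")
plan([567.0,-136,73],.2)
E
```

```text
at [ 440.33 -161.36  202.45] shift [129.5 129.1   0.4] turn [ 0.04 -0.02 -0.03] F [-0.27 -0.65 -0.29] w 0.2 t 17.725
```

View pics/w16.png

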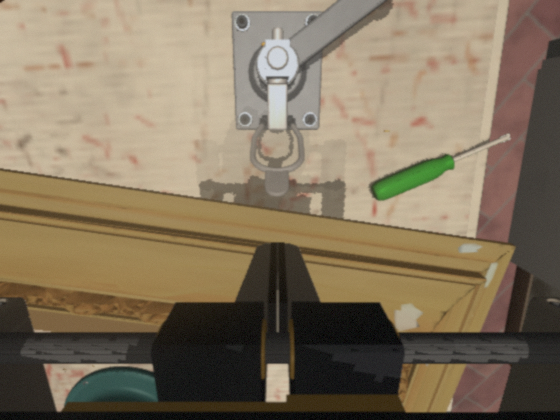

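View pics/s16c.png

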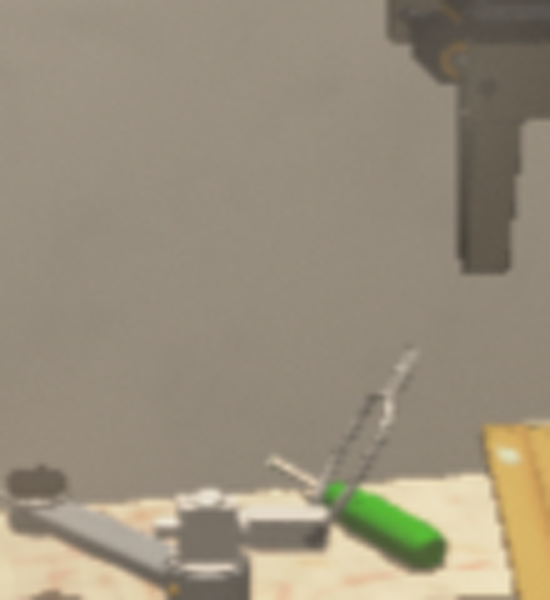

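Call:
play_rows --steps '[[[15, 0, 0], [0, 0, 0], -1], [[30, 0, 0], [0, 0, 0], -1], [[42, 3, 0], [0, 0, 0], -1], [[44, 10, 0], [0, 0, 0], -1], [[44, 16, 0], [0, 0, 0], -1], [[44, 22, 0], [0, 0, 0], -1], [[44, 28, 0], [0, 0, 0], -1], [[44, 34, 0], [0, 0, 0], -1], [[44, 40, 0], [0, 0, 0], -1]]'

```text
clock: 18.85
tcp_pos: [479.1, -153.7, 158.6]
eef_rot: [0.735, 1.571, -0.636]
force: [-0.3, 0.5, 0.1]
gripper_width: 0.2
```

```bash
python3 - <<'E'
from h import *
w=robot.camera("wrist");c=robot.camera("side")
cv2.imwrite("pics/w17.png",w["frame"])
crop(c["frame"],230,90,110,120,5,"pics/s17c.png")
plan([567.0,-136,73],.2)
E
```

```text
at [ 479.38 -153.52  158.54] shift [85.6 89.3  0.3] turn [ 0.01 -0.   -0.03] F [0.25 0.08 0.68] w 0.1 t 18.95
```

View pics/s17c.png

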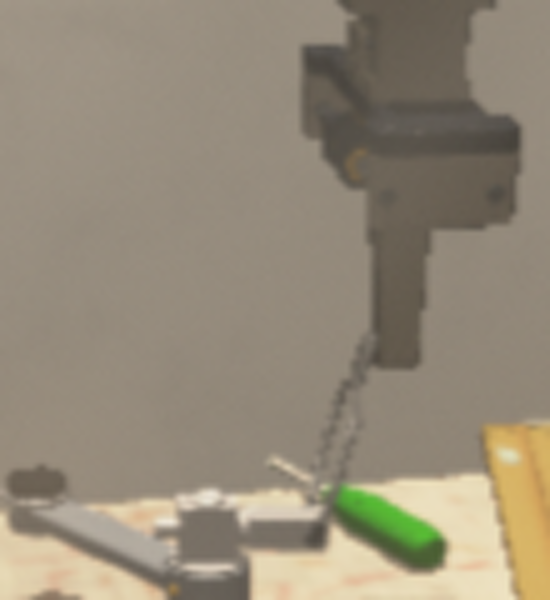

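Call:
play_rows --steps '[[[0, 7, 0], [0, 0, 0], -1], [[0, 14, 0], [0, 0, 0], -1], [[0, 21, 0], [0, 0, 0], -1], [[0, 28, 0], [0, 0, 0], -1], [[-1, 36, 0], [0, 0, 0], -1], [[-2, 44, 0], [0, 0, 0], -1], [[-2, 52, 0], [0, 0, 0], -1], [[-1, 60, 0], [0, 0, 0], -1], [[1, 67, 0], [0, 0, 0], -1], [[3, 74, 0], [0, 0, 0], -1]]'

```text
clock: 20.2
tcp_pos: [551.5, -139.0, 155.2]
eef_rot: [-1.707, 1.571, -3.078]
force: [-0.0, 0.0, -0.8]
gripper_width: 0.1
```

```bash
python3 - <<'E'
from h import *
w=robot.camera("wrist");c=robot.camera("side")
cv2.imwrite("pics/w18.png",w["frame"])
crop(c["frame"],200,90,130,120,5,"pics/s18c.png")
plan([567.0,-136,73],.2)
E
```

```text
at [ 551.77 -138.72  155.12] shift [82.1 15.5  0.4] turn [ 0.01 -0.02 -0.  ] F [0.65 1.1  0.56] w 0.5 t 20.3
```

View pics/s18c.png

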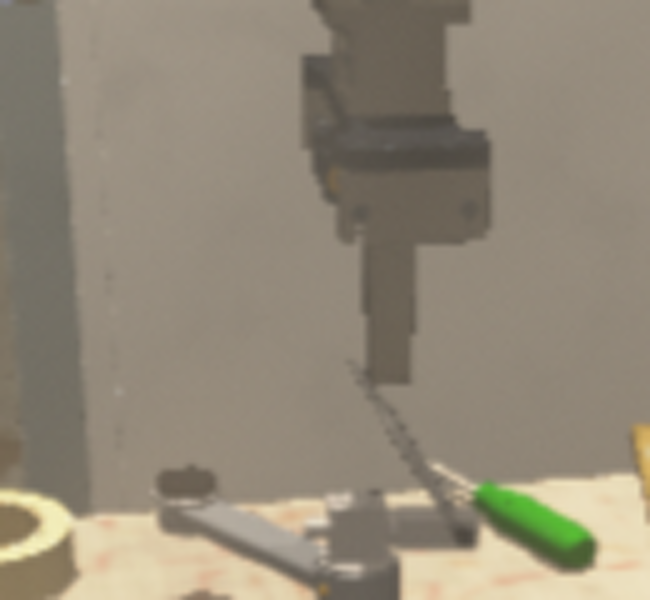

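View pics/w18.png

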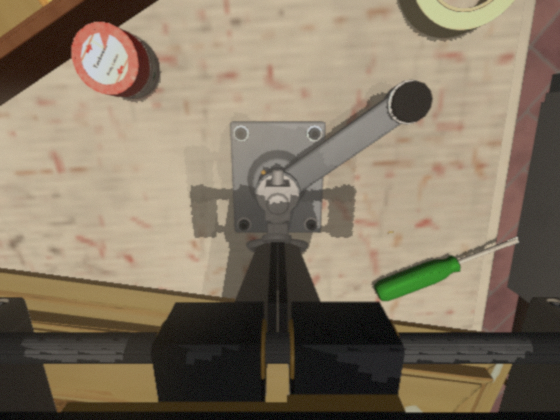

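Call:
play_rows --steps '[[[0, 6, 0], [0, 0, 0], -1], [[2, 12, 0], [0, 0, 0], -1], [[8, 22, 0], [0, 0, 0], -1], [[15, 32, 0], [0, 0, 0], -1], [[24, 41, 0], [0, 0, 0], -1], [[32.5, 47, 0], [0, 0, 0], -1], [[42, 51, 0], [0, 0, 0], -1], [[50, 53.5, 0], [0, 0, 0], -1], [[55, 55, 0], [0, 0, 0], -1]]'

```text
clock: 21.42
tcp_pos: [604.9, -128.2, 99.8]
eef_rot: [-1.891, 1.57, 3.021]
force: [-1.2, -0.1, -0.1]
gripper_width: 0.4
```

```bash
python3 - <<'E'
from h import *
w=robot.camera("wrist");c=robot.camera("side")
cv2.imwrite("pics/w19.png",w["frame"])
crop(c["frame"],210,120,120,110,6,"pics/s19c.png")
plan([567.0,-136,73],.2)
E
```

```text
at [ 604.72 -128.16   99.82] shift [ 26.9 -38.5   0.2] turn [-0.01 -0.02  0.06] F [-0.38 -0.53 -0.24] w 0.3 t 21.525
```

View pics/s19c.png

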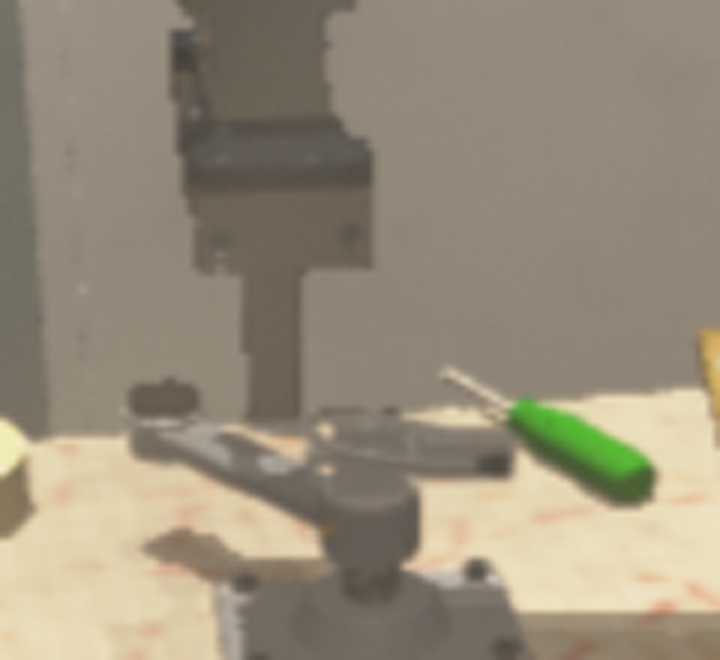

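View pics/w19.png

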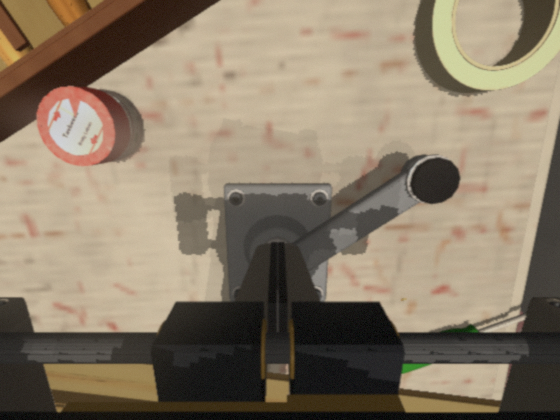

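Call:
play_rows --steps '[[[3, 1.5, 0], [0, 0, 0], -1], [[6, 1.5, 0], [0, 0, 0], -1], [[9, 1.5, 0], [0, 0, 0], -1], [[11, 1.5, 0], [0, 0, 0], -1]]'

```text
clock: 22.02
tcp_pos: [606.6, -127.9, 89.4]
eef_rot: [1.039, 1.571, -0.332]
force: [0.2, -0.0, -0.2]
gripper_width: 0.6
```

Call:
play_rows --steps '[[[1, 0, 0], [0, 0, 0], -1], [[2, 0, 0], [0, 0, 0], -1], [[3, 0, 0], [0, 0, 0], -1]]'

```text
clock: 22.4
tcp_pos: [607.0, -127.9, 86.9]
eef_rot: [1.151, 1.57, -0.22]
force: [-0.4, 0.2, 3.7]
gripper_width: 0.6
```

Call:
play_rows --steps '[[[1, 0, 0], [0, 0, 0], -1], [[2, 0, 0], [0, 0, 0], -1], [[3, 0, 0], [0, 0, 0], -1]]'

```text
clock: 22.78
tcp_pos: [607.8, -127.8, 84.6]
eef_rot: [1.236, 1.568, -0.135]
force: [-0.1, 0.1, 8.5]
gripper_width: 0.4
```

Call:
play_rows --steps '[[[1, 0, 0], [0, 0, 0], -1], [[2, 0, 0], [0, 0, 0], -1]]'

```text
clock: 23.02
tcp_pos: [608.5, -127.8, 83.1]
eef_rot: [1.282, 1.567, -0.089]
force: [0.8, 1.0, 10.1]
gripper_width: 0.4
```

Call:
play_rows --steps '[[[1, 0, 0], [0, 0, 0], -1], [[2, 0, 0], [0, 0, 0], -1]]'

```text
clock: 23.28
tcp_pos: [608.9, -127.7, 81.3]
eef_rot: [1.309, 1.566, -0.062]
force: [0.8, 1.0, 10.0]
gripper_width: 0.6
```

Call:
play_rows --steps '[[[1, -0.5, 0], [0, 0, 0], -1], [[2, -1, 0], [0, 0, 0], -1]]'

```text
clock: 23.52
tcp_pos: [607.9, -127.8, 78.8]
eef_rot: [1.351, 1.566, -0.02]
force: [4.4, 0.9, 5.9]
gripper_width: 0.3
```

Call:
play_rows --steps '[[[1, 0, 0], [0, 0, 0], -1], [[2, 0, 0], [0, 0, 0], -1]]'

```text
clock: 23.78
tcp_pos: [604.1, -128.3, 74.4]
eef_rot: [-1.775, 1.568, 3.137]
force: [0.8, 0.1, -0.4]
gripper_width: 0.2
```

Call:
play_rows --steps '[[[1, 1, 0], [0, 0, 0], -1], [[2, 1, 0], [0, 0, 0], -1], [[2, 1, 0], [0, 0, 0], -1]]'

```text
clock: 24.15
tcp_pos: [606.2, -127.9, 73.1]
eef_rot: [-1.83, 1.57, 3.082]
force: [0.6, 0.6, 0.9]
gripper_width: 0.1
```

```bash
python3 - <<'E'
from h import *
c=robot.camera("side")
crop(c["frame"],210,120,120,110,6,"pics/s20c.png")
plan([567.0,-136,73],.2)
E
```

```text
at [ 606.35 -127.88   73.24] shift [  0.3 -40.2   0.1] turn [-0.01 -0.01  0.03] F [-0.87 -0.27 -0.55] w 0.4 t 24.2
```

View pics/s20c.png

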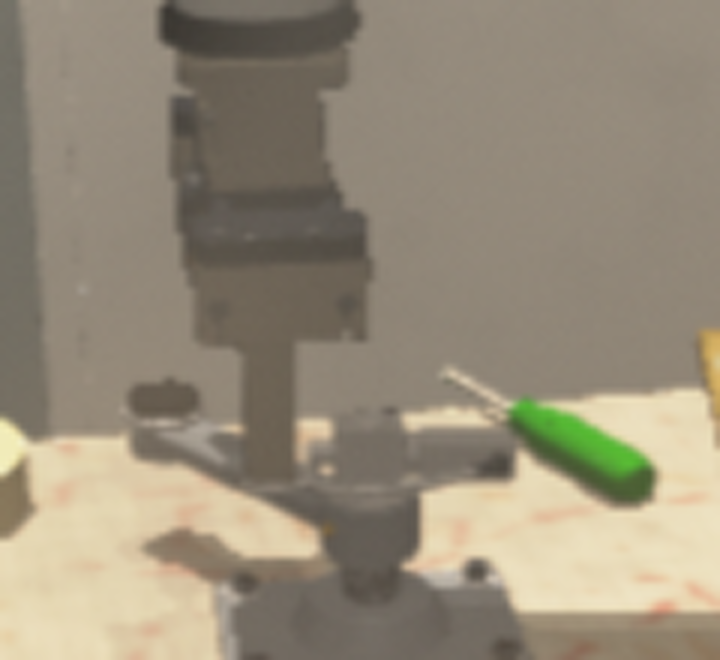

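Call:
play_rows --steps '[[[1, 0, 0], [0, 0, 0], -1], [[2, 0, 0], [0, 0, 0], -1], [[3, 0, 0], [0, 0, 0], -1], [[4, 0, 0], [0, 0, 0], -1]]'

```text
clock: 24.7
tcp_pos: [606.6, -127.9, 69.4]
eef_rot: [0.102, 1.571, -1.269]
force: [0.3, -0.5, 0.2]
gripper_width: 0.6
```

Call:
play_rows --steps '[[[-5, 1, 0], [0, 0, 0], -1], [[-15, 1, 0], [0, 0, 0], -1], [[-40, 1, 0], [0, 0, 0], -1], [[-80, 1, 0], [0, 0, 0], -1], [[-120, 1, 0], [0, 0, 0], -1], [[-150, -20, 0], [0, 0, 0], -1], [[-160, -60, 0], [0, 0, 0], -1], [[-160, -100, 0], [0, 0, 0], -1], [[-160, -100, 0], [0, 0, 0], -1], [[-160, -100, 0], [0, 0, 0], -1]]'

```text
clock: 25.95
tcp_pos: [509.5, -147.6, 230.4]
eef_rot: [1.151, 1.569, -0.219]
force: [0.4, -0.7, -0.5]
gripper_width: 0.6
```

```bash
python3 - <<'E'
from h import *
w=robot.camera("wrist");c=robot.camera("side")
crop(w["frame"],180,40,190,140,4.2,"pics/w21c.png")
crop(c["frame"],210,160,110,85,7,"pics/s21c.png")
plan([567.0,-136,73],.2)
E
```

```text
at [ 509.68 -147.24  229.73] shift [156.8  58.3   0.4] turn [ 0.04 -0.01 -0.06] F [-0.1  -0.24 -0.87] w 0.6 t 26.05
```

View pics/s21c.png

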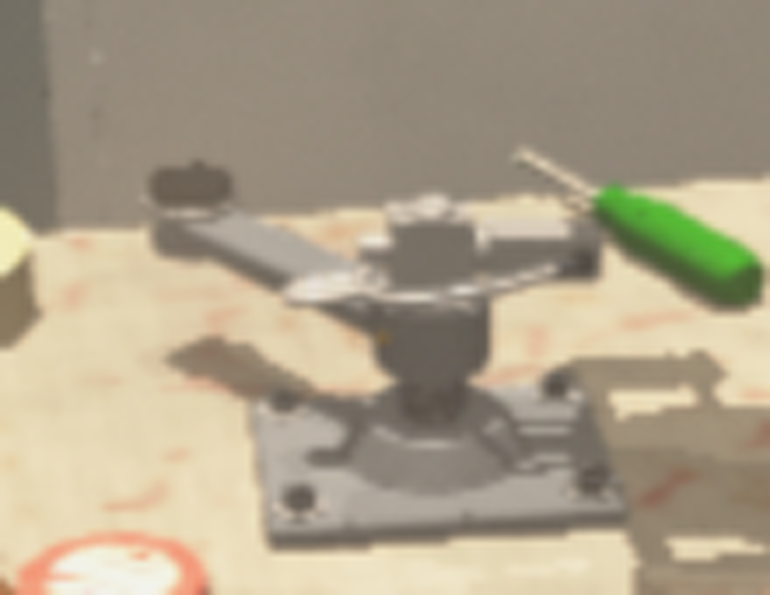

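View pics/w21c.png

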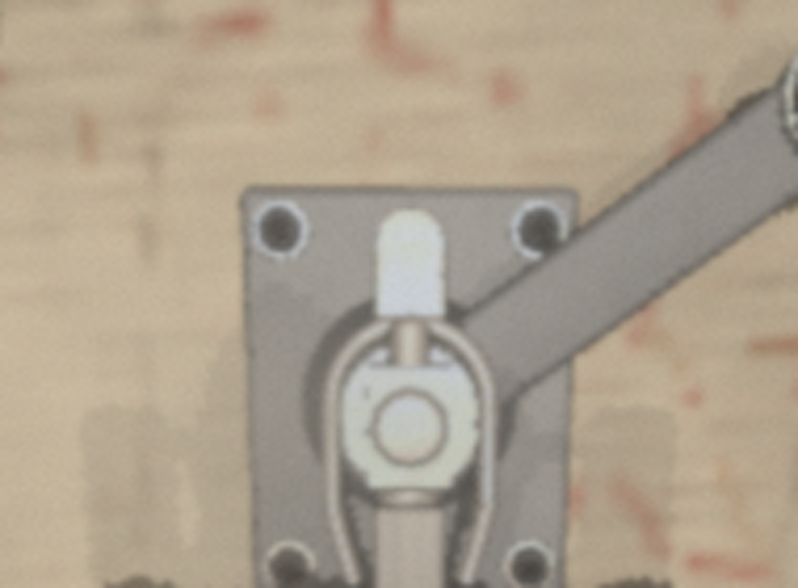

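```bash
python3 -c "
from workcell import robot
print(robot.job_done())"
```

```text
the job is handed in; nothing more can be done
None
```

The linchpin is home in the post's cross hole and its ring is snapped past the nose. I handed the job in at about 26 s of the 64 s allowed; it returned no verdict.

**What I did**
- **Grip and lift:** The first close shut on nothing (opening 0). By triangulation the fingertips sat about 8 mm behind the reported TCP, not 17 mm ahead of it. I corrected for that, opened, went lower and gripped the head at 17.7 mm.
- **Insertion:** The cameras put the hole's axis at about 87 mm. The pin went in with forces at noise level until the shoulder stopped it at about 4 N. I then released it with the ring still open.
- **Ring:** I pushed the closed fingers behind the tab to swing the ring over the post. Pressing the tab down peaked at about 10 N, then the force dropped to zero as it snapped through.

**Last checks**
- **Side view:** The tab sits roughly 14 mm below the pin's axis, which puts the ring joint at about -0.04 rad. The shoulder lies against the flat, the nose sticks out more than 10 mm, and the gripper is well clear.
- **Wrist view:** The bow surrounds the post, with its end beyond the nose.
- **Bystanders:** I did not measure the pot and screwdriver again. The screwdriver looked unmoved in the pictures, and the gripper never came near either of them.
- **What disagreed:** Single height readings of the hole spread over 84 to 90 mm before I settled on 87. The fingertip offset did not match the stated 17 mm. Nothing else disagreed.

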